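Turn the bakery carousel to bring the flour dredger to the front

ROBOT

A 6-joint arm with a two-finger parallel gripper is mounted at the origin on the work surface. World frame = base frame: x ahead of the robot, y to its left, z up, the work surface at z = 0. Lengths are in m, angles in rad, forces in N, time in s.
With the tool pointing down it reaches from about 0.35 to 0.775 m from the base axis. Payload 5.5 kg.
Tool frame: the origin (TCP) lies at the very end of the fingers, on their centre line; the grasp point (between the pads) lies 19 mm behind it; z points along the fingers, x is the direction in which the jaws open and shut, and the axes are right-handed (so a half turn about z gives the same grasp; the last joint's range is limited). The gripper opens to 85 mm and grips with 20 to 120 N. Pads are 22 mm wide; open, the fingers measure 114 mm over their backs; the gripper's body (76 mm by 85 mm) begins 54 mm behind the grasp point. The pads swing forward as they close: fully open they stand 13 mm farther back than shut.
Start: joints at [0.979, 0.313, 0.046, 1.304, 0, 1.431], TCP at [0.251, 0.517, 0.195] pointing down, gripper open.
Joint ranges: [-2.76, 2.76], [-0.86, 1.69], [-1.03, 1.26], [-2.2, 2.34], [-1.47, 1.5], [-3.14, 3.14]. Speed limits (rad/s): [2.57, 2.57, 3.14, 3.14, 3.14, 3.14].

INTERFACE

Orientations are given as a unit quaternion [x, y, z, w].
In Python, from cell import sensors, cams, arm gives the robot as it stands.
- The arm moves only by the tool play_rows, never from a script. Its argument "motion" is a list of rows, each an object with "offset": the shift along the tool's x, y, z in units of 0.08 m (1.0 is 0.08 m), a list of three; "dr": the turn, a rotation vector about the tool's x, y, z in units of 90 degrees (1.0 is 90 degrees), a list of three; "claw": the opening, from -1 (shut) to 1 (fully open). A call has 1 to 10 rows; each row is the pose to reach, as a shift and turn from the pose commanded when the call began, along the tool's axes at that moment; what a row does not reach only later rows make up. A row lasts 1/12 s, in which the tool goes at most 41.7 mm and 7.16 degrees, less where a joint would pass 70% of its speed; a pose out of reach is approached as far as the arm can. A call with a number of a shift or a turn outside -1 to 1 is refused whole. A call with a gripper value outside its range is refused whole. The fingers move at their own pace and stop on an object; "grip_force" is the grip in N (left out, the last holds). Time passes only in rows, so rows that repeat a pose let the fingers close. It gives the time, the measured TCP pose, the force and the opening at its end, in the units of the state.
- sensors.state(): the state, without advancing time (a new reading comes with each control period).
- cams.snapshot(name): name is "scene" or "top" or "wrist"; returns the picture (420x560x3 uint8, blue, green, red); there is no depth.
- cams.camera_model(name): a dict with "fx", "fy", "cx", "cy" (pixels), "R" (3x3) and "t" (3): a world point X has camera coordinates R X + t. Camera axes: x right, y down, z forward; pixel columns grow to the right and rows downward; lengths in m; the calibration is good to about 2 mm. The wrist camera is an equidistant fisheye: a pixel r from the principal point sees the ray r / f radians off the axis. A picture is of the moment at which its call begins: read the wrist's pose just before it. camera_model takes no time and is no camera call; for the wrist camera it gives the pose at the moment of the call.
- arm.hand_in(): hands the job in, once; it reports no verdict.
The state is a dict: "t": time; "joint_positions": joint angles; "joint_velocities": joint speeds; "tau": joint torques, N m; "tool_pos": TCP position; "tcp_rot": TCP orientation; "ft_force": force on the tool from outside, world axes, zero at the start; "wrist_torque": the same for the moment, N m; "opening": finger opening in m.
Only numpy, scipy, OpenCV 4.12 (cv2) and the standard library are available. Lean on these libraries where they do the work, as an engineer would, in place of code of your own. Each camera call takes 0.05 s, during which the arm holds its last target.

TASK

Turn the ingredient carousel on the bakery bench by pushing the pegs on its rim with the fingers, until the flour dredger (the tall one with the pierced, domed top) is at the front, in line with the pointed tongue of the carousel's foot. Turn it gently: do not touch or lift the containers standing on it, all four must stay standing in their places, and leave everything else on the bench alone.

Things in the scene. Friction and masses are not known exactly. Their poses are not given: they have to be found in the camera images.
- carousel_centre (a point): centre of the carousel's round flat steel disc, on the turning axis and on the disc's upper face, 50 mm above the bench. The disc is 240 mm across and 14 mm thick. This frame turns with the disc, z up. The disc turns either way with no stop in reach; it drags lightly (about 1 N at the pegs) and stops almost at once when not pushed
- peg (a point): outer end of one of eight equal dark-steel finger pegs that stick out level from the disc's rim, one every 45 degrees, this one along carousel_centre's +x. Each is 12 mm thick and runs straight out from the rim to 170 mm from the axis, its mid-line 43 mm above the bench. Under the pegs' outer 50 mm is only bare bench or the 6 mm tongue
- carousel (a joint): angle the disc has been turned since the start, rad, positive counter-clockwise seen from above; 0 at the start
- base: the carousel's fixed foot, a 190 mm round black plate under the disc; origin on the bench on the turning axis, z up. Its front is its own -x: there a flat tongue, 32 mm wide and 6 mm thick, lies on the bench along -x and ends in a point 231 mm from the axis, past the pegs, showing where the front is
- dredger: flour dredger, the tallest of the four containers standing loose on the disc: a plain steel cylinder 51 mm across and 104 mm high with a domed top pierced by small holes; origin at the centre of its underside, z up. The four containers stand a quarter turn apart, each centred 58 mm from the axis and in line with one of the pegs
- square_tin: square steel tin with a lid, 45 x 45 x 57 mm, loose on the disc; origin at the centre of its underside, z up
- lidded_pot: round steel pot with a lid and a ball knob, 57 mm across, 67 mm high, loose on the disc; origin at the centre of its underside, z up
- open_cup: open steel cup, 54 mm across, 50 mm high, loose on the disc; origin at the centre of its underside, z up
- nozzle: steel icing nozzle, a cone 34 mm across and 45 mm high, on the bench beside the carousel; origin at the centre of its underside
- cutter: steel ring cutter, 64 mm across, 35 mm high, on the bench beside the carousel; origin at the centre of its underside
- bottle: green glass bottle, 64 mm across, 230 mm high, on the left of the bench; origin at the centre of its underside
- spatula: spatula lying flat on the right of the bench; its origin lies on the bench under its middle
- rolling_pin: wooden rolling pin, 48 mm thick and 300 mm long with its handles, lying on the left of the bench; origin on the bench under its middle

How it is judged:
By the outcome, as a careful person would: the job done as asked, in the order asked, and still so for the second after the job is handed in, with the robot touching nothing.
It also fails if it takes over 48 s, if anything falls off the work surface, if the arm or the gripper's body presses on something with over 40 N, if the wrist force passes 120 N, or if a joint passes its speed limit or range.

## Working session

There is one attempt and no reset: what is moved stays moved. The work goes in short steps, Python scripts to look and compute and a tool call to move; the robot and the scene stay as the last step left them, time stands still between calls to the robot, and variables do not carry over. Pictures are saved under pics/ and viewed, and the job is handed in when it is done.

Besides the shell and the picture viewer there is one more tool, called after "Call:" as name(argument=value, ...), one argument or row to a line, values as JSON. play_rows: Moves the arm, as the interface text tells. Shifts and turns lie within -1 to 1; 1 stands for 0.08 m of shift or 90 degrees of turn. Its arguments: {"type":"object","properties":{"motion":{"type":"array","items":{"type":"object","properties":{"offset":{"type":"array","items":{"type":"number","minimum":-1,"maximum":1}},"dr":{"type":"array","items":{"type":"number","minimum":-1,"maximum":1}},"claw":{"type":"number"}}}},"grip_force":{"type":"number"}},"required":["motion"]}

```bash
mkdir -p pics; ls
python3 - <<'E'
from cell import sensors,cams,arm
import cv2
s=sensors.state();print(s)
for n in("scene","top"):
    cv2.imwrite(f"pics/{n}0.png",cams.snapshot(n)); print(n,cams.camera_model(n))
E
```

```text
pics
{'t': 0.0, 'joint_positions': array([9.79385911e-01, 3.14018215e-01, 4.49800552e-02, 1.30362012e+00,
       5.87884519e-05, 1.43121014e+00]), 'joint_velocities': array([-0.00077971,  0.00190647,  0.00121222,  0.00037133, -0.00087532,
       -0.00128796]), 'tau': array([ 5.59513428e-04, -4.80630434e+01,  2.98532510e+01,  1.93664973e-02,
       -5.95163829e-05,  7.33543658e-06]), 'tool_pos': array([0.25070397, 0.51681835, 0.19379926]), 'tcp_rot': array([ 8.47527650e-01,  5.30750427e-01, -8.62085347e-04,  3.52689489e-04]), 'ft_force': array([ 0.39284789,  0.21686615, -0.03802467]), 'wrist_torque': array([-0.0023933 ,  0.02570091,  0.01942456]), 'opening': 0.08589919233424674}
scene {'fx': 422.88217792668604, 'fy': 422.88217792668604, 'cx': 272.43553849706433, 'cy': 208.61463969157313, 'R': array([[-0.63705295,  0.77054868, -0.02045149],
       [ 0.44167133,  0.34315102, -0.82895947],
       [-0.63173568, -0.53712392, -0.55893464]]), 't': array([ 0.34253818, -0.22191124,  1.40989876])}
top {'fx': 416.5905840751344, 'fy': 416.5905840751344, 'cx': 281.53899317905746, 'cy': 215.470116864865, 'R': array([[ 0.02763983, -0.99960405, -0.0052708 ],
       [-0.99526919, -0.02702789, -0.09332064],
       [ 0.09314123,  0.00782523, -0.99562216]]), 't': array([5.27511774e-05, 5.51457348e-01, 1.25419781e+00])}
```

View pics/scene0.png

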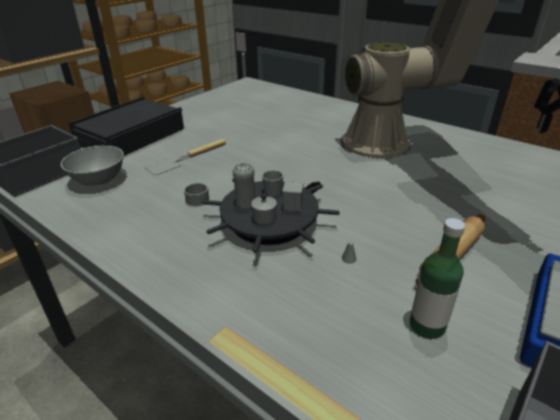

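View pics/top0.png

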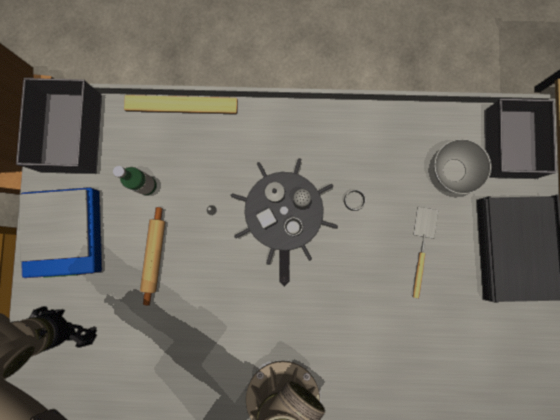

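```bash
cat > h.py <<'E'
import numpy as np,cv2
from cell import sensors,cams
def ray(uv,z,n="top"):
    m=cams.camera_model(n);R=np.array(m["R"]);t=np.array(m["t"])
    c=-R.T@t; d=R.T@np.array([(uv[0]-m["cx"])/m["fx"],(uv[1]-m["cy"])/m["fy"],1]); return (c+d*(z-c[2])/d[2])[:3]
def proj(X,n="top"):
    m=cams.camera_model(n);p=np.array(m["R"])@np.array(X)+m["t"];return np.array([m["fx"]*p[0]/p[2]+m["cx"],m["fy"]*p[1]/p[2]+m["cy"]])
E
python3 - <<'E'
from h import *
im=cv2.imread("pics/top0.png")
c=im[135:305,190:380]; cv2.imwrite("pics/topc.png",cv2.resize(c,None,fx=4,fy=3.5*4/3.5 if 0 else 3.5,interpolation=cv2.INTER_CUBIC))
g=cv2.cvtColor(im,cv2.COLOR_BGR2GRAY)
print(g[210,225:350:4],g[270,270:300])
m=(g<75).astype(np.uint8);m[:, :215]=0;m[:,345:]=0;m[:145]=0;m[295:]=0
cv2.imwrite("pics/m.png",cv2.resize(m[135:305,190:380]*255,None,fx=4,fy=3.5))
E
```

```text
[144 144 145 145 147  77  75  76  71  67 139 158  75  76 164 166  76  76
  76  74  74  76  76  75  74 147 146 146 146 146 148 133] [142 141 142 141 141 142 141 143 132  82  45  39  40  42  43  40  41  38
  48  88 134 144 144 142 144 143 146 143 144 144]
```

View pics/topc.png

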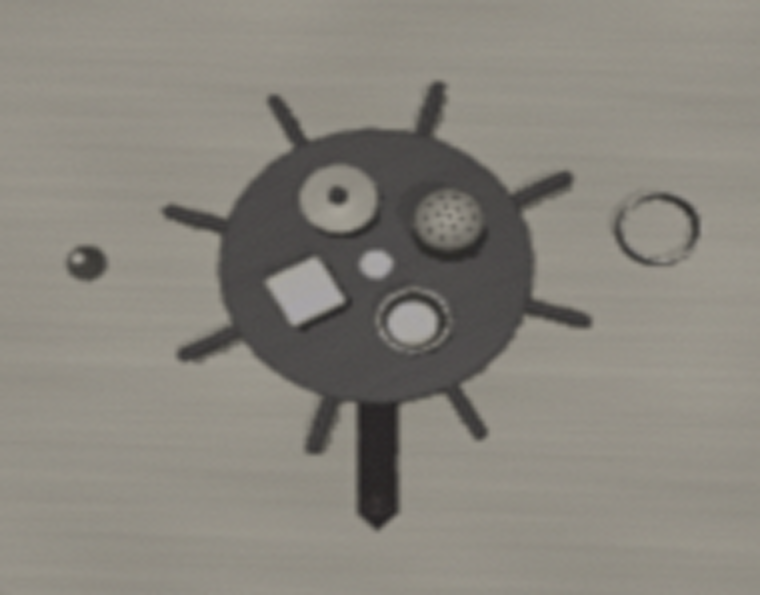

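View pics/m.png

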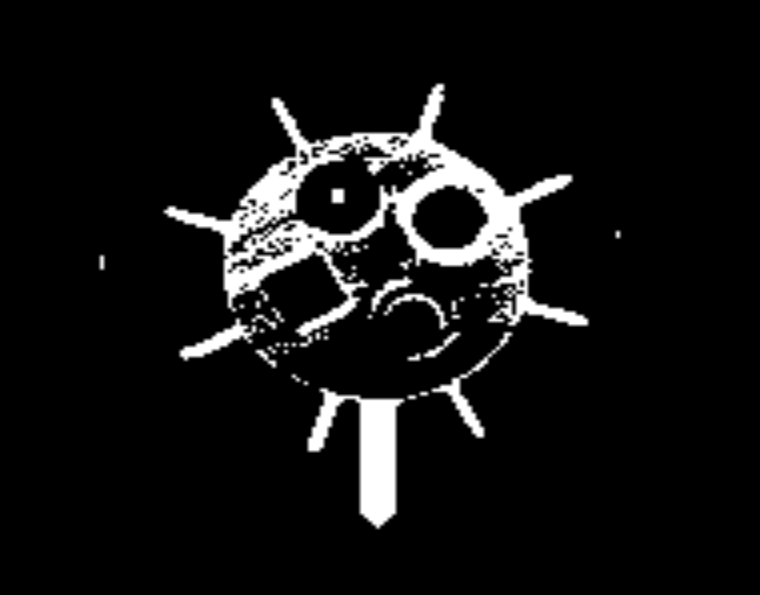

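```bash
cat >> h.py <<'E'
def measure(im,verbose=True):
    g=cv2.cvtColor(im,cv2.COLOR_BGR2GRAY).astype(np.uint8)
    m=((g<110)*255).astype(np.uint8)
    # disc ellipse: open away pegs
    d=cv2.morphologyEx(cv2.morphologyEx(m,cv2.MORPH_CLOSE,np.ones((9,9))),cv2.MORPH_OPEN,cv2.getStructuringElement(cv2.MORPH_ELLIPSE,(25,25)))
    cs,_=cv2.findContours(d,cv2.RETR_EXTERNAL,cv2.CHAIN_APPROX_NONE)
    cs=[c for c in cs if cv2.pointPolygonTest(c,(284,211),False)>0]
    c=cs[0][:,0].astype(float)
    P=np.array([ray(u,0.05) for u in c])
    (cx,cy),r=cv2.minEnclosingCircle(P[:,:2].astype(np.float32))
    A=np.c_[2*P[:,:2],np.ones(len(P))];s=np.linalg.lstsq(A,(P[:,:2]**2).sum(1),rcond=None)[0]
    C=s[:2];print("disc centre",C,"r",np.sqrt(s[2]+C@C),"mincirc",cx,cy,r)
    return C,m
def pegs(m,C,lo=0.130,hi=0.165):
    v,u=np.nonzero(m); k=(abs(u-284)<70)&(abs(v-211)<90);u,v=u[k],v[k]
    P=np.array([ray(q,0.043) for q in zip(u,v)])[:,:2]-C
    r=np.hypot(*P.T);a=np.degrees(np.arctan2(P[:,1],P[:,0]));k=(r>lo)&(r<hi)&(abs(abs(a)-180)>8+0)
    ph=np.degrees(np.angle(np.exp(1j*np.radians(a[k]*8)).mean()))/8
    print("phase mod45",ph)
    for j in range(8):
        d=(a-ph-45*j+180)%360-180; kk=k&(abs(d)<12); print((ph+45*j+180)%360-180, "resid",d[kk].mean().round(2) if kk.any() else None,kk.sum(), "rmax",r[(abs(d)<3)&(r<.19)].max().round(4))
    return ph
E
python3 - <<'E'
from h import *
im=cv2.imread("pics/top0.png")
C,m=measure(im);pegs(m,C)
g=cv2.cvtColor(im,cv2.COLOR_BGR2GRAY)
# tongue
v,u=np.nonzero(g[245:290,270:300]<70);T=np.array([ray((a+270,b+245),0.006) for a,b in zip(u,v)])
k=T[:,0]<C[0]-.15;print("tongue tip x",T[:,0].min(),"mid y",[T[(abs(T[:,0]-x)<.008),1].mean() for x in (C[0]-.15,C[0]-.18,C[0]-.2)])
# dredger: bright dome blob
X=ray((302.5,197.5),0.15);print("dredger top",X,np.degrees(np.arctan2(X[1]-C[1],X[0]-C[0])),np.hypot(*(X[:2]-C)))
for n,u,z in(("cup",(293.5,226.5),.1),("tin",(266.5,218),.107),("pot",(274.5,191),.11),("nozzle",(211.5,210),.02),("cutter",(354,200.5),.035)):
    X=ray(u,z);print(n,X,np.degrees(np.arctan2(X[1]-C[1],X[0]-C[0])),np.hypot(*(X[:2]-C)))
E
```

```text
disc centre [0.58819441 0.00369979] r 0.09175200092283665 mincirc 0.5721904039382935 0.004460485186427832 0.12143731862306595Traceback (most recent call last):
  File "<stdin>", line 3, in <module>
  File "h.py", line 23, in pegs
    P=np.array([ray(q,0.043) for q in zip(u,v)])[:,:2]-C
                ~~~^^^^^^^^^
  File "h.py", line 4, in ray
    m=cams.camera_model(n);R=np.array(m["R"]);t=np.array(m["t"])
ValueError: time passes only in moves, steps and waits
```

```bash
python3 - <<'E'
s=open('h.py').read()
s=s.replace('def ray','from functools import lru_cache\n@lru_cache\ndef cm(n): return cams.camera_model(n)\ndef ray',1)
s=s.replace('m=cams.camera_model(n);R','m=cm(n);R').replace('m=cams.camera_model(n);p','m=cm(n);p')
s=s.replace('c=cs[0][:,0].astype(float)','c=cv2.convexHull(cs[0])[:,0].astype(float)')
open('h.py','w').write(s)
E
cat > m1.py <<'E'
from h import *
im=cv2.imread("pics/top0.png")
C,m=measure(im);pegs(m,C)
g=cv2.cvtColor(im,cv2.COLOR_BGR2GRAY)
v,u=np.nonzero(g[245:290,270:300]<70);T=np.array([ray((a+270,b+245),0.006) for a,b in zip(u,v)])
k=T[:,0]<C[0]-.15;print("tongue tip x",T[:,0].min(),"mid y",[T[(abs(T[:,0]-x)<.008),1].mean() for x in (C[0]-.15,C[0]-.18,C[0]-.2)])
X=ray((302.5,197.5),0.15);print("dredger top",X,np.degrees(np.arctan2(X[1]-C[1],X[0]-C[0])),np.hypot(*(X[:2]-C)))
for n,u,z in(("cup",(293.5,226.5),.1),("tin",(266.5,218),.107),("pot",(274.5,191),.11),("nozzle",(211.5,210),.02),("cutter",(354,200.5),.035)):
    X=ray(u,z);print(n,X,np.degrees(np.arctan2(X[1]-C[1],X[0]-C[0])),np.hypot(*(X[:2]-C)))
E
python3 m1.py
```

```text
disc centre [0.57943626 0.00321323] r 0.10917747894379248 mincirc 0.5721904039382935 0.004460460506379604 0.12143733352422714
phase mod45 -15.502727037436557
-15.502727037436557 resid 0.8 38 rmax 0.1541
29.497272962563443 resid 5.04 44 rmax 0.1539
74.49727296256344 resid 6.52 56 rmax 0.1216
119.49727296256344 resid 4.68 68 rmax 0.1811
164.49727296256344 resid -0.68 84 rmax 0.1844
-150.50272703743656 resid -4.89 59 rmax 0.1777
-105.50272703743656 resid -6.03 55 rmax 0.116
-60.50272703743656 resid -4.31 48 rmax 0.1563
tongue tip x 0.3388497685782855 mid y [np.float64(0.012516770420168069), np.float64(0.003480756503336409), np.float64(0.003370007219950169)]
dredger top [ 0.59143375 -0.04275399  0.15      ] -75.37207279167706 0.04750709990548536
cup [ 0.51328387 -0.02081496  0.1       ] -160.0377195137141 0.07038104680292842
tin [0.53517336 0.05755035 0.107     ] 129.16618591821418 0.07008371296875376
pot [0.6137137  0.03676244 0.11      ] 44.38485550203715 0.0479634516540901
nozzle [0.56289647 0.23223108 0.02      ] 94.1307586879679 0.22961433293674915
cutter [ 0.60236076 -0.20513502  0.035     ] -83.72101660028821 0.20960564512073165
```

```bash
cat >> h.py <<'E'
from scipy.optimize import least_squares
def fit(im,C0,ph0=None,ex=None,lines=True):
    g=cv2.cvtColor(im,cv2.COLOR_BGR2GRAY); w=np.clip((130-g.astype(float))/60,0,1)
    v,u=np.nonzero(w>0.1);k=(abs(u-284)<70)&(abs(v-211)<75);u,v=u[k],v[k]
    W=w[v,u];P=np.array([ray(q,0.043) for q in zip(u,v)])[:,:2]
    C=np.array(C0,float)
    for it in range(6):
        Q=P-C;r=np.hypot(*Q.T);a=np.degrees(np.arctan2(Q[:,1],Q[:,0]))
        k=(r>.132)&(r<.166)&~((abs(Q[:,1])<.022)&(Q[:,0]<0))
        if ex is not None: k&=~ex(P)
        if it==0 and ph0 is None: ph0=np.degrees(np.angle((W[k]*np.exp(1j*np.radians(a[k]*8))).sum()))/8
        d=(a-ph0+22.5)%45-22.5;k&=(abs(d)<9)
        def f(p):
            q=P[k]-p[:2];aa=np.degrees(np.arctan2(q[:,1],q[:,0]));dd=(aa-p[2]+22.5)%45-22.5
            return np.sqrt(W[k])*np.radians(dd)*np.hypot(*q.T)
        s=least_squares(f,[*C,ph0]);C=s.x[:2];ph0=s.x[2]
    print("C",C.round(4),"phase",ph0.round(2),"rms mm",1e3*np.sqrt((s.fun**2).mean()),"n",k.sum())
    return C,ph0
E
sed -i 's/^C,m=measure.*/C,_=fit(im,[.571,.004])/' m1.py; python3 m1.py
python3 - <<'E'
from h import *
im=cv2.imread("pics/top0.png");g=cv2.cvtColor(im,cv2.COLOR_BGR2GRAY)
# nozzle & cutter footprints
for n,(a,b,c,d) in {"noz":(200,225,200,222),"cut":(338,370,185,215)}.items():
    v,u=np.nonzero(g[c:d,a:b]<115);P=np.array([ray((x+a,y+c),.0) for x,y in zip(u,v)]);print(n,P.min(0),P.max(0))
E
```

```text
C [0.5642 0.0084] phase -15.24 rms mm 3.902767630236481 n 519
tongue tip x 0.3388497685782855 mid y [np.float64(0.007576655624004539), np.float64(0.003066060217760794), np.float64(0.0030797199387175267)]
dredger top [ 0.59143375 -0.04275399  0.15      ] -61.93725391395392 0.057957319043156826
cup [ 0.51328387 -0.02081496  0.1       ] -150.14697085135268 0.05866970600801978
tin [0.53517336 0.05755035 0.107     ] 120.53207144974631 0.0570745635278859
pot [0.6137137  0.03676244 0.11      ] 29.798363203540724 0.0570943231310772
nozzle [0.56289647 0.23223108 0.02      ] 90.325569376668 0.2238452343738599
cutter [ 0.60236076 -0.20513502  0.035     ] -79.85895084945425 0.21691325693603553
noz [0.55211344 0.22150224 0.        ] [0.58086869 0.25020376 0.        ]
cut [ 0.57671131 -0.24237581  0.        ] [ 0.64065854 -0.17631501  0.        ]
```

Run:
```python
from h import *
im=cv2.imread("pics/top0.png");g=cv2.cvtColor(im,cv2.COLOR_BGR2GRAY).astype(float)
pts=[]
for v in range(253,280):
    w=np.clip((125-g[v,274:298])/85,0,1); 
    u=(w*np.arange(274,298)).sum()/w.sum(); pts.append(ray((u,v),.006))
    if v%4==0:print(v,u.round(2),pts[-1].round(4),w.sum().round(2))
P=np.array(pts);p=np.polyfit(P[:,0],P[:,1],1);print(p,np.degrees(np.arctan(p[0])),[np.polyval(p,x) for x in (.34,.564)])
for v in range(278,288):print(v,g[v,276:293].astype(int),ray((284,v),.006)[0])
```

```text
256 283.96 [0.4275 0.0044 0.006 ] 9.94
260 284.02 [0.4152 0.0038 0.006 ] 9.76
264 283.98 [0.4029 0.0036 0.006 ] 9.88
268 283.83 [0.3907 0.0037 0.006 ] 9.53
272 283.97 [0.3784 0.003  0.006 ] 9.85
276 283.99 [0.3662 0.0026 0.006 ] 9.61
[ 0.03297821 -0.00948402] 1.8888275514946788 [np.float64(0.0017285659380370088), np.float64(0.009115684365202447)]
278 [141 142 132  85  45  44  45  49  53  46  42  40  45  83 132 144 142] 0.36014111413322525
279 [140 141 131  84  47  46  44  47  49  46  43  41  48  84 131 144 144] 0.3570954452251525
280 [142 145 135  86  46  43  44  48  51  44  44  47  45  84 132 143 143] 0.3540511271848245
281 [144 145 136  94  53  43  46  51  51  47  45  42  55  96 134 144 145] 0.3510081591137002
282 [143 145 141 118  79  49  42  42  42  42  40  54  91 128 144 145 145] 0.3479665401140353
283 [145 146 145 139 118  80  49  39  39  39  54  92 130 147 147 147 147] 0.34492626928888126
284 [145 144 145 144 138 116  79  47  38  53  92 130 144 147 146 146 145] 0.34188734574208446
285 [144 144 142 146 144 138 116  79  58  90 127 144 146 144 145 147 145] 0.3388497685782855
286 [143 143 145 145 144 145 139 117 102 129 143 145 145 144 144 144 143] 0.3358135369029181
287 [145 145 145 145 145 145 145 142 138 143 146 145 145 146 146 145 146] 0.3327786498222083
```

Call:
play_rows(
  motion=[
    {"offset": [-0.15,0.25,-0.3],"dr": [0,0,0],"claw": -1},
    {"offset": [-0.3,0.5,-0.6],"dr": [0,0,0],"claw": -1},
    {"offset": [-0.45,0.75,-0.85],"dr": [0,0,0],"claw": -1},
    {"offset": [-0.55,1,-0.85],"dr": [0,0,0],"claw": -1},
  ],
)

```text
t: 0.43
tool_pos: [0.305, 0.4429, 0.2667]
tcp_rot: [0.847, 0.531, 0.003, -0.001]
ft_force: [0.5, 0.6, 0.2]
opening: 0.0389
```

Call:
play_rows(
  motion=[
    {"offset": [-0.18,0.33,0],"dr": [0,0,0],"claw": -1},
    {"offset": [-0.37,0.67,0],"dr": [0,0,0],"claw": -1},
    {"offset": [-0.55,1,0],"dr": [0,0,0],"claw": -1},
  ],
)

```text
t: 0.68
tool_pos: [0.357, 0.3671, 0.2625]
tcp_rot: [0.847, 0.531, -0.0, 0.0]
ft_force: [0.8, 0.3, -0.3]
opening: 0.0008
```

Call:
play_rows(
  motion=[
    {"offset": [-0.18,0.33,0],"dr": [0,0,0],"claw": -1},
    {"offset": [-0.37,0.67,0],"dr": [0,0,0],"claw": -1},
    {"offset": [-0.55,1,0],"dr": [0,0,0],"claw": -1},
  ],
)

```text
t: 0.93
tool_pos: [0.4097, 0.2923, 0.2624]
tcp_rot: [0.848, 0.531, -0.0, -0.0]
ft_force: [0.5, 0.1, 0.2]
opening: 0.0001
```

Call:
play_rows(
  motion=[
    {"offset": [-0.18,0.33,0],"dr": [0,0,0],"claw": -1},
    {"offset": [-0.37,0.67,0],"dr": [0,0,0],"claw": -1},
    {"offset": [-0.55,1,0],"dr": [0,0,0],"claw": -1},
  ],
)

```text
t: 1.18
tool_pos: [0.4625, 0.2178, 0.2624]
tcp_rot: [0.848, 0.531, -0.0, -0.0]
ft_force: [0.5, -0.5, -0.1]
opening: -0.0001
```

Call:
play_rows(
  motion=[
    {"offset": [-0.18,0.33,0],"dr": [0,0,0],"claw": -1},
    {"offset": [-0.37,0.67,0],"dr": [0,0,0],"claw": -1},
    {"offset": [-0.55,1,0],"dr": [0,0,0],"claw": -1},
  ],
)

```text
t: 1.43
tool_pos: [0.5153, 0.1433, 0.2623]
tcp_rot: [0.848, 0.531, -0.0, -0.0]
ft_force: [0.2, 0.4, 0.3]
opening: 0.0001
```

Call:
play_rows(
  motion=[
    {"offset": [-0.18,0.33,0],"dr": [0,0,0],"claw": -1},
    {"offset": [-0.37,0.67,0],"dr": [0,0,0],"claw": -1},
    {"offset": [-0.55,1,0],"dr": [0,0,0],"claw": -1},
  ],
)

```text
t: 1.68
tool_pos: [0.5681, 0.0688, 0.2622]
tcp_rot: [0.848, 0.531, -0.0, -0.0]
ft_force: [0.0, 0.4, 0.1]
opening: 0.0003
```

Call:
play_rows(
  motion=[
    {"offset": [-0.18,0.33,0],"dr": [0,0,0],"claw": -1},
    {"offset": [-0.37,0.67,0],"dr": [0,0,0],"claw": -1},
    {"offset": [-0.55,1,0],"dr": [0,0,0],"claw": -1},
  ],
)

```text
t: 1.93
tool_pos: [0.6209, -0.0057, 0.2621]
tcp_rot: [0.848, 0.531, -0.0, -0.0]
ft_force: [0.9, 0.1, -0.4]
opening: 0.0001
```

Call:
play_rows(
  motion=[
    {"offset": [-0.18,0.33,0],"dr": [0,0,0],"claw": -1},
    {"offset": [-0.37,0.67,0],"dr": [0,0,0],"claw": -1},
    {"offset": [-0.55,1,0],"dr": [0,0,0],"claw": -1},
    {"offset": [-0.55,1,0],"dr": [0,0,0],"claw": -1},
  ],
)

```text
t: 2.27
tool_pos: [0.6751, -0.0838, 0.2596]
tcp_rot: [0.849, 0.529, -0.001, -0.0]
ft_force: [-1.3, -0.4, -0.2]
opening: -0.0003
```

Call:
play_rows(
  motion=[
    {"offset": [0,0.1,0],"dr": [0,0,-0.08],"claw": -1},
    {"offset": [0,0.1,0],"dr": [0,0,-0.16],"claw": -1},
    {"offset": [0,0.1,0],"dr": [0,0,-0.24],"claw": -1},
    {"offset": [0,0.1,0],"dr": [0,0,-0.32],"claw": -1},
    {"offset": [0,0.1,0],"dr": [0,0,-0.4],"claw": -1},
    {"offset": [0,0.1,0],"dr": [0,0,-0.48],"claw": -1},
    {"offset": [0,0.1,0],"dr": [0,0,-0.56],"claw": -1},
    {"offset": [0,0.1,0],"dr": [0,0,-0.64],"claw": -1},
    {"offset": [0,0.1,0],"dr": [0,0,-0.71],"claw": -1},
    {"offset": [0,0.1,0],"dr": [0,0,-0.78],"claw": -1},
  ],
)

```text
t: 3.1
tool_pos: [0.68, -0.0819, 0.2621]
tcp_rot: [0.386, 0.923, -0.0, -0.001]
ft_force: [0.8, 0.3, 0.1]
opening: -0.0002
```

Call:
play_rows(
  motion=[
    {"offset": [0,0,0],"dr": [0,0,-0.05],"claw": -1},
    {"offset": [0,0,0],"dr": [0,0,-0.05],"claw": -1},
  ],
)

```text
t: 3.27
tool_pos: [0.68, -0.0819, 0.2621]
tcp_rot: [0.351, 0.936, -0.0, -0.001]
ft_force: [0.2, -0.3, 0.0]
opening: -0.0003
```

Run:
```python
from h import *
s=sensors.state();x,y,z,w=s["tcp_rot"];print(s["tool_pos"],"yaw",np.degrees(2*np.arctan2(y,x)),s["joint_positions"].round(2))
C=np.array([.565,.0085]);d=s["tool_pos"][:2]-C;print(np.degrees(np.arctan2(d[1],d[0])),np.hypot(*d))
a=cams.snapshot("wrist");b=cams.snapshot("scene");cv2.imwrite("pics/w1.png",a);cv2.imwrite("pics/s1.png",b)
cv2.imwrite("pics/ws1.png",cv2.resize(np.hstack([a,b]),(800,300)))
```

```text
[ 0.67998399 -0.08189187  0.26213163] yaw 138.93214155681073 [-0.24  0.55  0.58  1.6   0.   -1.09]
-38.17179905400398 0.14626007430939097
```

View pics/ws1.png

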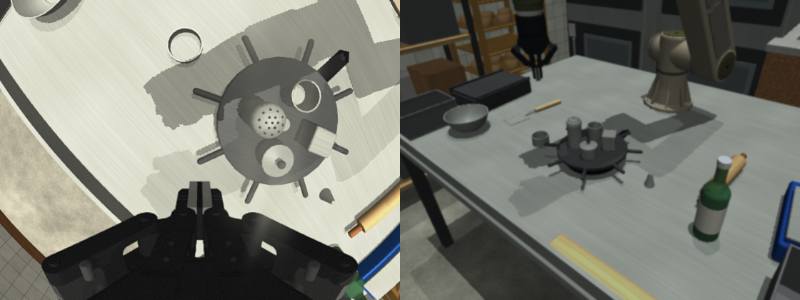

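Run:
```python
from h import *
s=sensors.state()
print("tcp in scene",proj(s["tool_pos"],"scene"), "C scene",proj([.565,.0085,.05],"scene"))
m=cm("wrist")
print(m["fx"],m["cx"],m["cy"])
def pf(X):
    p=np.array(m["R"])@np.array(X)+m["t"];th=np.arctan2(np.hypot(p[0],p[1]),p[2]);k=m["fx"]*th/np.hypot(p[0],p[1]);return (p[0]*k+m["cx"],p[1]*k+m["cy"])
im=cv2.imread("pics/w1.png")
C=np.array([.565,.0085])
def P(a,r,z):return [C[0]+r*np.cos(np.radians(a)),C[1]+r*np.sin(np.radians(a)),z]
for a in range(8):
    q=pf(P(-60.2+45*a,.17,.043));cv2.circle(im,(int(q[0]),int(q[1])),3,(0,0,255) if a else (0,255,0),-1)
q=pf(P(-60.2,.058,.15));cv2.circle(im,(int(q[0]),int(q[1])),3,(255,0,0),-1)
q=pf(P(-178.1,.231,.006));cv2.circle(im,(int(q[0]),int(q[1])),3,(255,0,255),-1)
q=pf(s["tool_pos"]);cv2.circle(im,(int(q[0]),int(q[1])),3,(0,255,255),-1)
cv2.imwrite("pics/w1o.png",im)
```

```text
tcp in scene [195.71232181 128.1111937 ] C scene [267.51669425 204.09839963]
325.19226210127806 279.1849454460385 211.12694297222987
```

View pics/w1o.png

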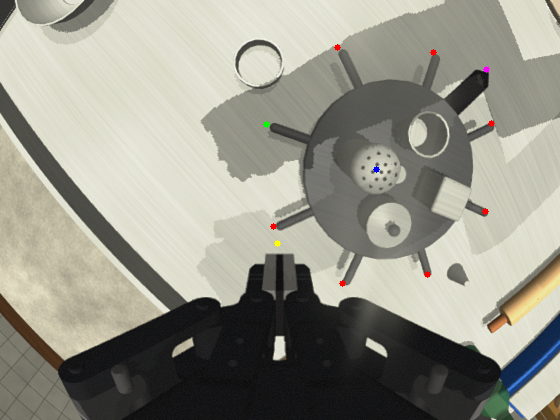

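Call:
play_rows(
  motion=[
    {"offset": [-0.08,0,0.33],"dr": [0,0,0],"claw": -1},
    {"offset": [-0.08,0,0.67],"dr": [0,0,0],"claw": -1},
    {"offset": [-0.08,0,1],"dr": [0,0,0],"claw": -1},
    {"offset": [-0.08,0,1],"dr": [0,0,0],"claw": -1},
  ],
)

```text
t: 3.7
tool_pos: [0.6815, -0.0855, 0.1759]
tcp_rot: [0.353, 0.936, -0.001, -0.005]
ft_force: [-0.0, -0.8, -1.8]
opening: 0.0002
```

Call:
play_rows(
  motion=[
    {"offset": [0,0,0.25],"dr": [0,0,0],"claw": -1},
    {"offset": [0,0,0.5],"dr": [0,0,0],"claw": -1},
    {"offset": [0,0,0.75],"dr": [0,0,0],"claw": -1},
    {"offset": [0,0,1],"dr": [0,0,0],"claw": -1},
  ],
)

```text
t: 4.03
tool_pos: [0.686, -0.0865, 0.1037]
tcp_rot: [0.352, 0.936, 0.0, 0.001]
ft_force: [0.9, -0.7, -0.3]
opening: -0.0002
```

Call:
play_rows(
  motion=[
    {"offset": [0,0,0.2],"dr": [0,0,0],"claw": -1},
    {"offset": [0,0,0.45],"dr": [0,0,0],"claw": -1},
    {"offset": [0,0,0.7],"dr": [0,0,0],"claw": -1},
    {"offset": [0,0,0.88],"dr": [0,0,0],"claw": -1},
    {"offset": [0,0,0.88],"dr": [0,0,0],"claw": -1},
    {"offset": [0,0,0.88],"dr": [0,0,0],"claw": -1},
  ],
)

```text
t: 4.53
tool_pos: [0.6852, -0.0864, 0.0328]
tcp_rot: [0.352, 0.936, -0.0, -0.0]
ft_force: [0.7, -0.0, 0.6]
opening: 0.0002
```

```bash
cat >> h.py <<'E'
CC=np.array([.565,.0085])
def plan(thetas,r=.152,z=.031,p=None,yaw=None):
    """rows for fingertip at given angles, tool x pointing inward"""
    s=sensors.state();p=s["tool_pos"] if p is None else p
    x,y,_,w=s["tcp_rot"];yaw=np.degrees(2*np.arctan2(y,x)) if yaw is None else yaw
    d=p[:2]-CC;print("now th",np.degrees(np.arctan2(d[1],d[0])).round(2),"r",np.hypot(*d).round(4),"z",p[2].round(4),"yaw",yaw.round(2),"F",s["ft_force"].round(1),"J6",s["joint_positions"][5].round(2),"t",s["t"])
    X=np.array([np.cos(np.radians(yaw)),np.sin(np.radians(yaw))]);Y=np.array([X[1],-X[0]])
    for t in thetas:
        a=np.radians(t);q=CC+r*np.array([np.cos(a),np.sin(a)])-p[:2]
        dy=(t+180-yaw+180)%360-180
        print(t,[round(q@X/.08,2),round(q@Y/.08,2),round((p[2]-z)/.08,2)],"dr",round(-dy/90,3))
def show(name):
    a=cams.snapshot("top");b=cams.snapshot("scene");cv2.imwrite(f"pics/t{name}.png",a);cv2.imwrite(f"pics/s{name}.png",b)
    c=np.hstack([cv2.resize(a[120:310,170:400],(400,330)),cv2.resize(b[110:300,150:380],(400,330))]);cv2.imwrite(f"pics/ts{name}.png",c)
E
python3 - <<'E'
from h import *
plan([-41,-44,-47,-50,-53,-56,-59,-62,-65,-65])
show("2")
E
```

```text
now th -38.29 r 0.1531 z 0.0328 yaw 138.77 F [ 0.7 -0.   0.6] J6 -1.09 t 4.5333
-41 [np.float64(0.01), np.float64(-0.09), np.float64(0.02)] dr -0.003
-44 [np.float64(0.01), np.float64(-0.19), np.float64(0.02)] dr 0.031
-47 [np.float64(0.02), np.float64(-0.29), np.float64(0.02)] dr 0.064
-50 [np.float64(0.03), np.float64(-0.39), np.float64(0.02)] dr 0.097
-53 [np.float64(0.05), np.float64(-0.49), np.float64(0.02)] dr 0.131
-56 [np.float64(0.07), np.float64(-0.58), np.float64(0.02)] dr 0.164
-59 [np.float64(0.1), np.float64(-0.68), np.float64(0.02)] dr 0.197
-62 [np.float64(0.14), np.float64(-0.77), np.float64(0.02)] dr 0.231
-65 [np.float64(0.17), np.float64(-0.86), np.float64(0.02)] dr 0.264
-65 [np.float64(0.17), np.float64(-0.86), np.float64(0.02)] dr 0.264
```

View pics/ts2.png

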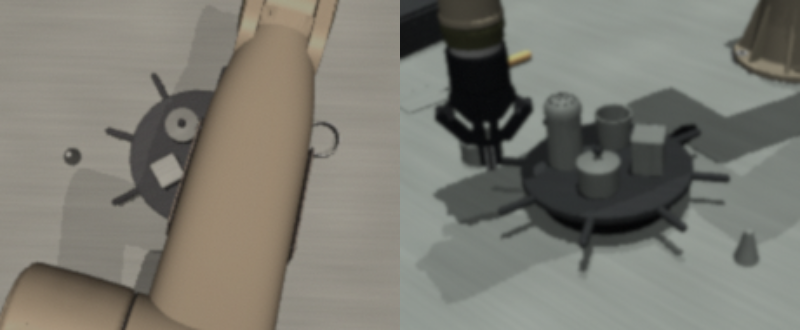

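The arm hides part of the top view. The scene view shows the shut fingers at peg level between two pegs, clear of the dredger. I'll start the push now.

Call:
play_rows(
  motion=[
    {"offset": [0.01,-0.09,0.02],"dr": [0,0,0],"claw": -1},
    {"offset": [0.01,-0.19,0.02],"dr": [0,0,0.03],"claw": -1},
    {"offset": [0.02,-0.29,0.02],"dr": [0,0,0.065],"claw": -1},
    {"offset": [0.03,-0.39,0.02],"dr": [0,0,0.1],"claw": -1},
    {"offset": [0.04,-0.45,0.02],"dr": [0,0,0.12],"claw": -1},
    {"offset": [0.05,-0.51,0.02],"dr": [0,0,0.14],"claw": -1},
    {"offset": [0.07,-0.58,0.02],"dr": [0,0,0.165],"claw": -1},
    {"offset": [0.1,-0.68,0.02],"dr": [0,0,0.2],"claw": -1},
    {"offset": [0.14,-0.77,0.02],"dr": [0,0,0.23],"claw": -1},
    {"offset": [0.17,-0.86,0.02],"dr": [0,0,0.265],"claw": -1},
  ],
)

```text
t: 5.47
tool_pos: [0.6297, -0.13, 0.0322]
tcp_rot: [0.539, 0.842, 0.0, 0.001]
ft_force: [-0.6, -0.4, -0.2]
opening: -0.0003
```

Run:
```python
from h import *
plan([-68,-71,-74,-77,-80,-83,-86,-89,-92,-95]);plan([-65])
show("3")
```

```text
now th -64.96 r 0.1529 z 0.0322 yaw 114.8 F [-0.6 -0.4 -0.2] J6 -0.76 t 5.4667
-68 [np.float64(0.01), np.float64(-0.1), np.float64(0.01)] dr 0.031
-71 [np.float64(0.02), np.float64(-0.2), np.float64(0.01)] dr 0.064
-74 [np.float64(0.03), np.float64(-0.3), np.float64(0.01)] dr 0.098
-77 [np.float64(0.05), np.float64(-0.4), np.float64(0.01)] dr 0.131
-80 [np.float64(0.07), np.float64(-0.49), np.float64(0.01)] dr 0.164
-83 [np.float64(0.1), np.float64(-0.59), np.float64(0.01)] dr 0.198
-86 [np.float64(0.14), np.float64(-0.68), np.float64(0.01)] dr 0.231
-89 [np.float64(0.17), np.float64(-0.77), np.float64(0.01)] dr 0.264
-92 [np.float64(0.22), np.float64(-0.86), np.float64(0.01)] dr 0.298
-95 [np.float64(0.26), np.float64(-0.95), np.float64(0.01)] dr 0.331
now th -64.96 r 0.1529 z 0.0322 yaw 114.8 F [-0.6 -0.4 -0.2] J6 -0.76 t 5.4667
-65 [np.float64(0.01), np.float64(-0.0), np.float64(0.01)] dr -0.002
```

View pics/ts3.png

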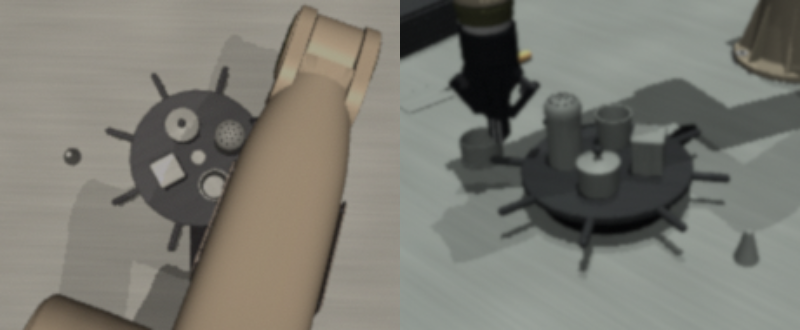

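Run:
```python
from h import *
im=cv2.imread("pics/t3.png")
cv2.imwrite("pics/w3.png",cams.snapshot("wrist"))
for n in ("t2","t3","top0"):
    im=cv2.imread(f"pics/{n}.png")
    fit(im,CC,None,ex=lambda P:(P[:,1]<.02))
for n in "23":
  print(proj([.6852,-.0864,.033],"scene"))
b=cv2.imread("pics/s3.png");cv2.imwrite("pics/s3z.png",cv2.resize(b[120:270,170:370],(800,600),interpolation=cv2.INTER_CUBIC))
```

```text
C [0.5579 0.0104] phase -17.3 rms mm 4.2570231172746364 n 296
C [0.5642 0.0078] phase -15.1 rms mm 4.116047729746139 n 271
C [0.5644 0.0083] phase -15.17 rms mm 3.8953900960127665 n 261
[204.5970621 218.594717 ]
[204.5970621 218.594717 ]
```

View pics/w3.png

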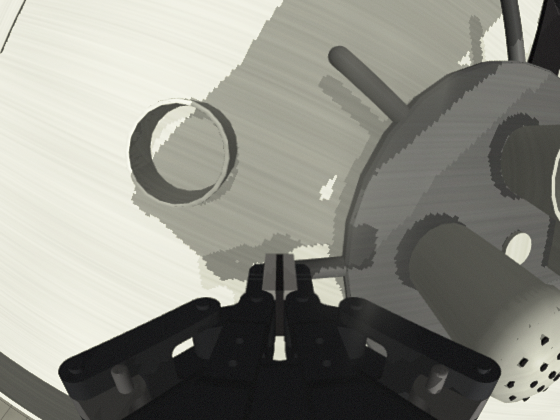

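View pics/s3z.png

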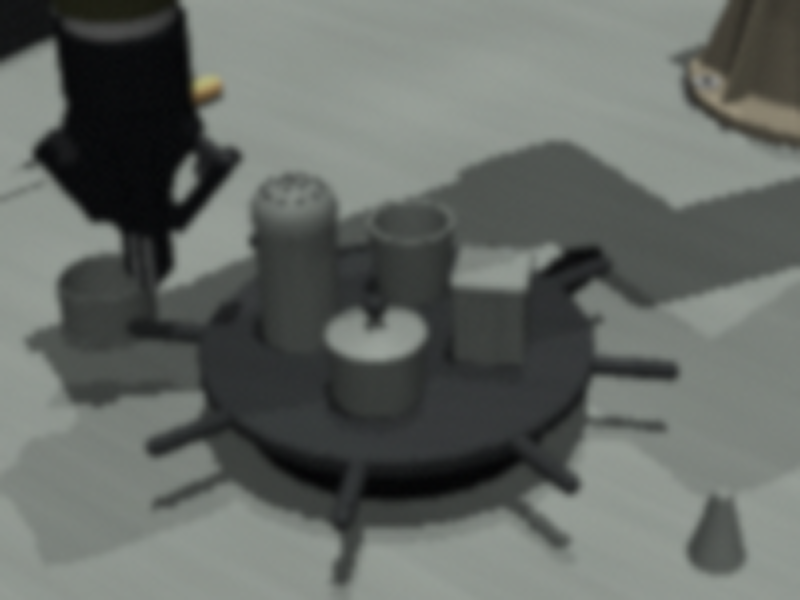

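Run:
```python
from h import *
s=sensors.state();print(s["tool_pos"],s["tcp_rot"],s["ft_force"])
m=cm("wrist")
def pf(X):
    p=np.array(m["R"])@np.array(X)+m["t"];th=np.arctan2(np.hypot(p[0],p[1]),p[2]);k=m["fx"]*th/np.hypot(p[0],p[1]);return (p[0]*k+m["cx"],p[1]*k+m["cy"])
print("cam pos",-np.array(m["R"]).T@m["t"])
C=CC
def P(a,r,z):return [C[0]+r*np.cos(np.radians(a)),C[1]+r*np.sin(np.radians(a)),z]
im=cv2.imread("pics/w3.png");b=cv2.imread("pics/s3.png")
def dot(im,q,c):cv2.circle(im,(int(round(q[0])),int(round(q[1]))),1 if im is b else 3,c,-1)
for a in range(8):
  for r in(.125,.17):
    X=P(-60.2+45*a,r,.043)
    dot(im,pf(X),(0,0,255) if a else (0,255,0)); dot(b,proj(X,"scene"),(0,0,255) if a else (0,255,0))
dot(im,pf(s["tool_pos"]),(0,255,255));dot(b,proj(s["tool_pos"],"scene"),(0,255,255))
cv2.imwrite("pics/w3o.png",im);cv2.imwrite("pics/s3o.png",cv2.resize(b[120:270,170:370],(800,600),interpolation=cv2.INTER_CUBIC))
```

```text
[ 0.62985916 -0.13001096  0.03201786] [5.37453860e-01 8.43292685e-01 2.47866649e-04 8.57179946e-04] [ 0.09559881  0.23175936 -0.17976566]
cam pos [ 0.56231039 -0.16064342  0.20996566]
```

View pics/w3o.png

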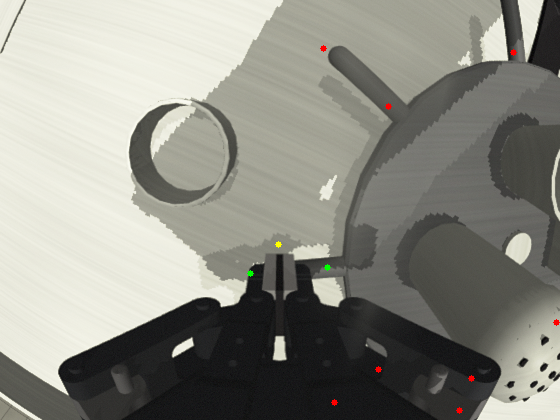

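View pics/s3o.png

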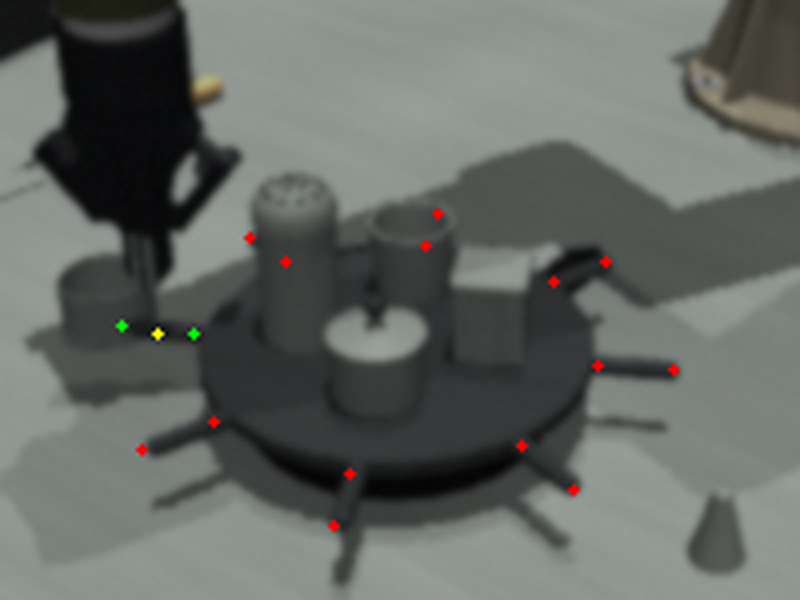

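Run:
```python
from h import *
b=cv2.imread("pics/s2.png");c=cv2.imread("pics/s3.png")
f=lambda i:cv2.resize(i[160:225,180:235],(400,472),interpolation=cv2.INTER_CUBIC)
cv2.imwrite("pics/z.png",cv2.convertScaleAbs(np.hstack([f(b),f(c)]),alpha=1.6))
print((proj([.6852,-.0864,.0328],"scene")-[180,160])*7.27,(proj([.63,-.13,.032],"scene")-[180,160])*7.27+[400,0])
w=cv2.imread("pics/w3.png");cv2.imwrite("pics/z2.png",cv2.convertScaleAbs(cv2.resize(w[200:320,200:360],(800,600),interpolation=cv2.INTER_CUBIC),alpha=1.6,beta=20))
```

```text
[178.88800413 426.48263571] [610.69691012 310.67415745]
```

View pics/z.png

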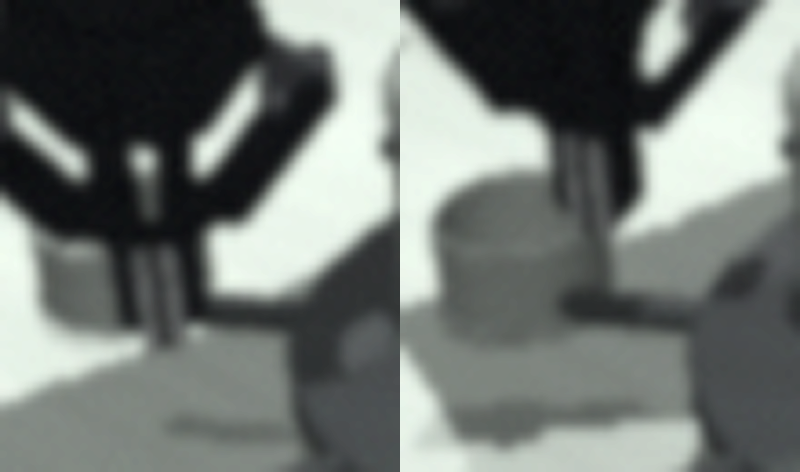

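View pics/z2.png

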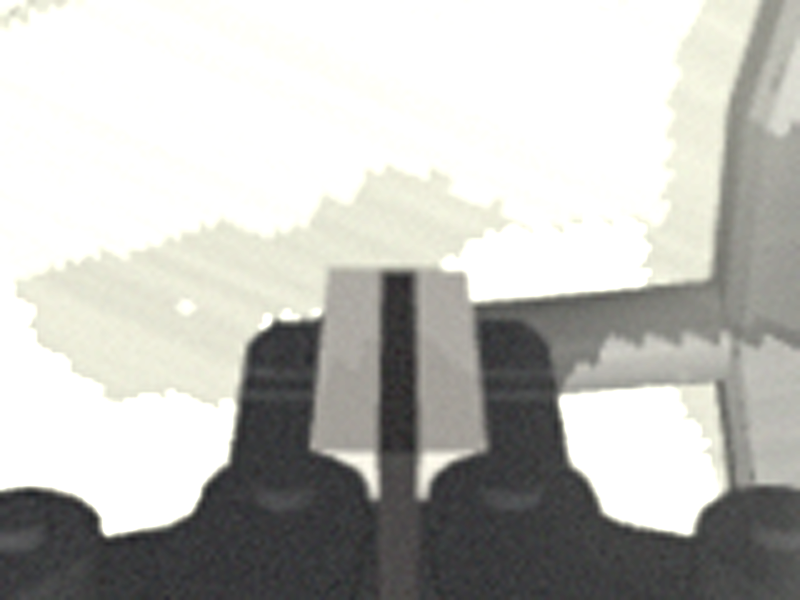

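The peg has not moved at all. Both the wrist and scene views put the visible fingertip above and short of the stated TCP, so the fingers skimmed over the peg. I'll back off, lower further and retry at a slightly larger radius.

Call:
play_rows(
  motion=[
    {"offset": [0,0,-0.2],"dr": [0,0,0],"claw": -1},
    {"offset": [0,0,-0.4],"dr": [0,0,0],"claw": -1},
    {"offset": [0,0,-0.5],"dr": [0,0,0],"claw": -1},
  ],
)

```text
t: 5.87
tool_pos: [0.6312, -0.1296, 0.0731]
tcp_rot: [0.537, 0.844, 0.0, 0.002]
ft_force: [0.3, -0.7, -0.4]
opening: 0.0001
```

Run:
```python
from h import *
plan([-60,-54,-48,-42,-40],r=.157,z=.072)
```

```text
now th -64.39 r 0.1531 z 0.0731 yaw 115.05 F [ 0.3 -0.7 -0.4] J6 -0.76 t 5.8667
-60 [np.float64(-0.04), np.float64(0.15), np.float64(0.01)] dr -0.055
-54 [np.float64(-0.01), np.float64(0.35), np.float64(0.01)] dr -0.122
-48 [np.float64(0.04), np.float64(0.55), np.float64(0.01)] dr -0.188
-42 [np.float64(0.11), np.float64(0.75), np.float64(0.01)] dr -0.255
-40 [np.float64(0.13), np.float64(0.81), np.float64(0.01)] dr -0.277
```

Call:
play_rows(
  motion=[
    {"offset": [-0.04,0.15,0],"dr": [0,0,-0.055],"claw": -1},
    {"offset": [-0.01,0.35,0],"dr": [0,0,-0.12],"claw": -1},
    {"offset": [0.04,0.55,0],"dr": [0,0,-0.19],"claw": -1},
    {"offset": [0.1,0.74,0],"dr": [0,0,-0.255],"claw": -1},
    {"offset": [0.1,0.74,0],"dr": [0,0,-0.255],"claw": -1},
  ],
)

```text
t: 6.28
tool_pos: [0.6824, -0.0951, 0.0709]
tcp_rot: [0.356, 0.934, 0.001, 0.001]
ft_force: [0.3, -0.5, -0.2]
opening: -0.0
```

Call:
play_rows(
  motion=[
    {"offset": [0,0,0.25],"dr": [0,0,0],"claw": -1},
    {"offset": [0,0,0.5],"dr": [0,0,0],"claw": -1},
    {"offset": [0,0,0.65],"dr": [0,0,0],"claw": -1},
    {"offset": [0,0,0.72],"dr": [0,0,0],"claw": -1},
    {"offset": [0,0,0.72],"dr": [0,0,0],"claw": -1},
  ],
)

```text
t: 6.7
tool_pos: [0.6784, -0.0969, 0.0114]
tcp_rot: [0.359, 0.933, -0.0, -0.002]
ft_force: [-0.7, -0.4, 0.0]
opening: 0.0001
```

Run:
```python
from h import *
plan([-43,-46,-49,-52,-55,-58,-61,-64,-67],r=.157,z=.014)
a=cams.snapshot("wrist");b=cams.snapshot("scene");cv2.imwrite("pics/s4.png",b)
f=lambda i:cv2.resize(i[160:225,180:235],(400,472),interpolation=cv2.INTER_CUBIC)
cv2.imwrite("pics/z4.png",cv2.convertScaleAbs(np.hstack([f(b),cv2.resize(a[200:330,200:360],(400,472))]),alpha=1.6))
print((proj(sensors.state()["tool_pos"],"scene")-[180,160])*7.27)
```

```text
now th -42.92 r 0.1548 z 0.0114 yaw 137.87 F [-0.7 -0.4  0. ] J6 -1.09 t 6.7
-43 [np.float64(-0.03), np.float64(-0.0), np.float64(-0.03)] dr 0.01
-46 [np.float64(-0.02), np.float64(-0.11), np.float64(-0.03)] dr 0.043
-49 [np.float64(-0.01), np.float64(-0.21), np.float64(-0.03)] dr 0.076
-52 [np.float64(0.0), np.float64(-0.31), np.float64(-0.03)] dr 0.11
-55 [np.float64(0.02), np.float64(-0.41), np.float64(-0.03)] dr 0.143
-58 [np.float64(0.05), np.float64(-0.51), np.float64(-0.03)] dr 0.176
-61 [np.float64(0.08), np.float64(-0.61), np.float64(-0.03)] dr 0.21
-64 [np.float64(0.11), np.float64(-0.7), np.float64(-0.03)] dr 0.243
-67 [np.float64(0.15), np.float64(-0.8), np.float64(-0.03)] dr 0.276
[173.93508426 454.71407845]
```

View pics/z4.png

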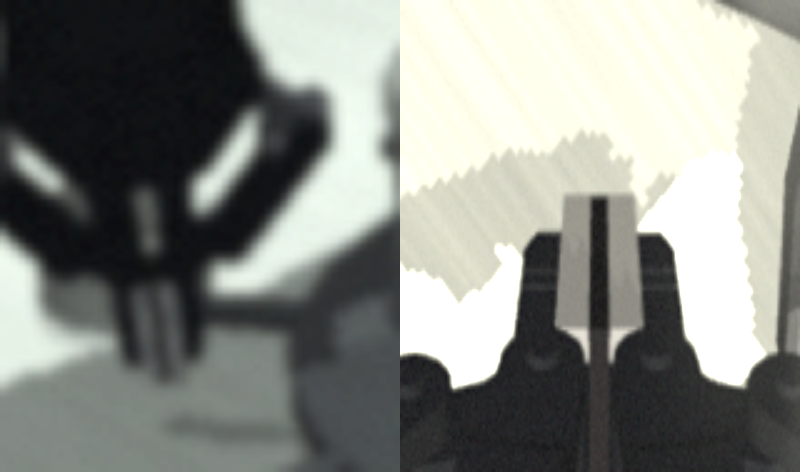

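Call:
play_rows(
  motion=[
    {"offset": [-0.02,-0.11,0],"dr": [0,0,0.045],"claw": -1},
    {"offset": [-0.01,-0.21,0],"dr": [0,0,0.075],"claw": -1},
    {"offset": [0,-0.31,0],"dr": [0,0,0.11],"claw": -1},
    {"offset": [0.02,-0.38,0],"dr": [0,0,0.13],"claw": -1},
    {"offset": [0.03,-0.45,0],"dr": [0,0,0.155],"claw": -1},
    {"offset": [0.05,-0.51,0],"dr": [0,0,0.175],"claw": -1},
    {"offset": [0.07,-0.57,0],"dr": [0,0,0.195],"claw": -1},
    {"offset": [0.09,-0.63,0],"dr": [0,0,0.215],"claw": -1},
    {"offset": [0.12,-0.72,0],"dr": [0,0,0.25],"claw": -1},
    {"offset": [0.15,-0.8,0],"dr": [0,0,0.275],"claw": -1},
  ],
)

```text
t: 7.63
tool_pos: [0.6287, -0.1369, 0.0143]
tcp_rot: [0.552, 0.834, 0.0, 0.001]
ft_force: [0.1, -0.2, -0.5]
opening: -0.0001
```

Run:
```python
from h import *
plan([-70,-73,-76,-79,-82,-85,-88,-91,-94,-97],r=.156,z=.0115)
show("5")
fit(cv2.imread("pics/t5.png"),CC,None,ex=lambda P:(P[:,1]<.02))
```

```text
now th -66.36 r 0.1588 z 0.0143 yaw 113.02 F [ 0.1 -0.2 -0.5] J6 -0.74 t 7.6333
-70 [np.float64(0.04), np.float64(-0.12), np.float64(0.04)] dr 0.034
-73 [np.float64(0.05), np.float64(-0.23), np.float64(0.04)] dr 0.067
-76 [np.float64(0.06), np.float64(-0.33), np.float64(0.04)] dr 0.1
-79 [np.float64(0.08), np.float64(-0.43), np.float64(0.04)] dr 0.134
-82 [np.float64(0.1), np.float64(-0.53), np.float64(0.04)] dr 0.167
-85 [np.float64(0.13), np.float64(-0.62), np.float64(0.04)] dr 0.2
-88 [np.float64(0.16), np.float64(-0.72), np.float64(0.04)] dr 0.234
-91 [np.float64(0.2), np.float64(-0.82), np.float64(0.04)] dr 0.267
-94 [np.float64(0.25), np.float64(-0.91), np.float64(0.04)] dr 0.3
-97 [np.float64(0.3), np.float64(-1.0), np.float64(0.04)] dr 0.334
C [0.5642 0.0078] phase -15.12 rms mm 4.107230431586084 n 270
```

View pics/ts5.png

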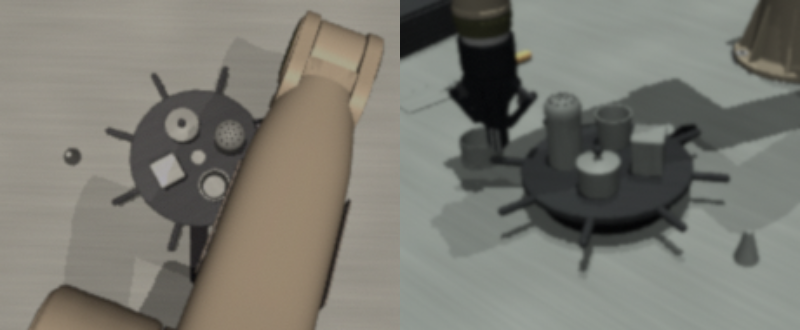

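Run:
```python
from h import *
b=cv2.imread("pics/s5.png");a=cams.snapshot("wrist");cv2.imwrite("pics/w5.png",a)
f=lambda i:cv2.resize(i[160:225,180:235],(400,472),interpolation=cv2.INTER_CUBIC)
cv2.imwrite("pics/z5.png",cv2.convertScaleAbs(np.hstack([f(b),cv2.resize(a[200:330,200:360],(400,472))]),alpha=1.6))
s=sensors.state();print(s["tool_pos"],(proj(s["tool_pos"],"scene")-[180,160])*7.27)
```

```text
[ 0.62856686 -0.13690271  0.01417629] [205.41059029 344.8157621 ]
```

View pics/z5.png

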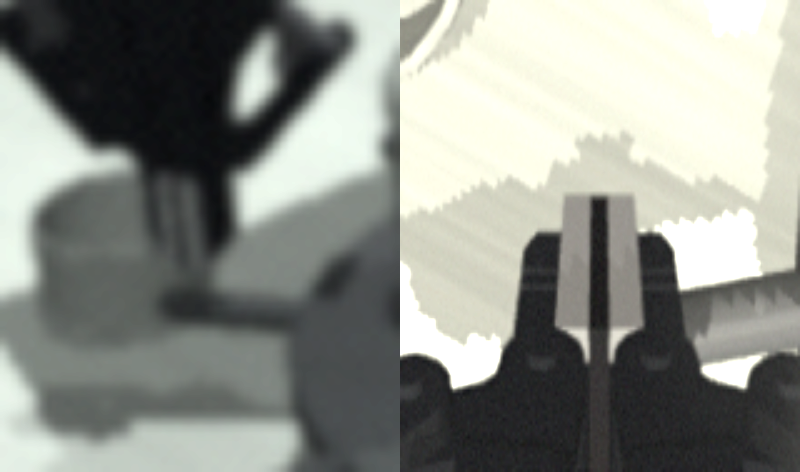

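Run:
```python
from h import *
from scipy.spatial.transform import Rotation as Ro
s=sensors.state();R=Ro.from_quat(s["tcp_rot"]).as_matrix();p=s["tool_pos"]
m=cm("wrist")
def pf(X):
    p=np.array(m["R"])@np.array(X)+m["t"];th=np.arctan2(np.hypot(p[0],p[1]),p[2]);k=m["fx"]*th/np.hypot(p[0],p[1]);return np.round((p[0]*k+m["cx"],p[1]*k+m["cy"]),1)
print("cam in tool",R.T@(-np.array(m["R"]).T@m["t"]-p), "axis in tool",R.T@np.array(m["R"]).T[:,2])
R4=Ro.from_quat([.359,.933,0,-.002]).as_matrix();p4=np.array([.6784,-.0969,.0114])
for yy in(-.011,0,.011):
  for h in(0,.01,.02,.03,.04):
    print(yy,h,"wrist",pf(p+R@[0,yy,-h]),"scene4",proj(p4+R4@[0,yy,-h],"scene").round(1))
# peg 0 in the wrist
for r in(.125,.15,.17):print("peg",r,pf([CC[0]+r*np.cos(np.radians(-60.2)),CC[1]+r*np.sin(np.radians(-60.2)),.043]))
```

```text
cam in tool [ 0.00051725 -0.0739742  -0.17807317] axis in tool [5.04143296e-04 2.87993530e-01 9.57632222e-01]
-0.011 0 wrist [278.1 226.7] scene4 [204.6 220.4]
-0.011 0.01 wrist [278.1 232.7] scene4 [204.2 217.1]
-0.011 0.02 wrist [278.  239.4] scene4 [203.7 213.7]
-0.011 0.03 wrist [278.  246.9] scene4 [203.2 210.3]
-0.011 0.04 wrist [277.9 255.3] scene4 [202.7 206.9]
0 0 wrist [278.2 244.2] scene4 [204.7 223. ]
0 0.01 wrist [278.1 251. ] scene4 [204.2 219.7]
0 0.02 wrist [278.1 258.5] scene4 [203.7 216.3]
0 0.03 wrist [278.  266.8] scene4 [203.3 212.9]
0 0.04 wrist [278.  276.1] scene4 [202.8 209.4]
0.011 0 wrist [278.2 260.9] scene4 [204.7 225.7]
0.011 0.01 wrist [278.1 268.4] scene4 [204.3 222.3]
0.011 0.02 wrist [278.1 276.5] scene4 [203.8 218.9]
0.011 0.03 wrist [278.  285.5] scene4 [203.3 215.5]
0.011 0.04 wrist [278.  295.5] scene4 [202.8 212. ]
peg 0.125 [342.7 287.1]
peg 0.15 [296.2 292.7]
peg 0.17 [259.  296.3]
```

View pics/w5.png

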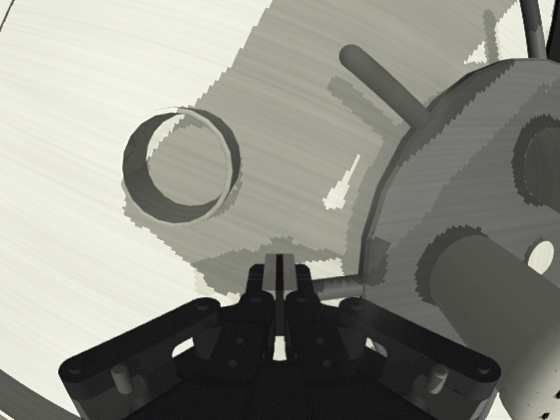

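Checked against two views, the wrist row 254 and scene row 212 agree: the real fingertips end about 38 mm short of the stated TCP. So both passes went just over the peg. I'll lift and turn the tool so its linkages lie along the rim, clear of the containers, then go lower.

Call:
play_rows(
  motion=[
    {"offset": [0,0,-0.3],"dr": [0,0,0],"claw": -1},
    {"offset": [0,0,-0.7],"dr": [0,0,0],"claw": -1},
    {"offset": [0.05,0.1,-0.7],"dr": [0,0,0.08],"claw": -1},
    {"offset": [0.1,0.3,-0.7],"dr": [0,0,0.16],"claw": -1},
    {"offset": [0.15,0.5,-0.7],"dr": [0,0,0.24],"claw": -1},
    {"offset": [0.2,0.7,-0.7],"dr": [0,0,0.32],"claw": -1},
    {"offset": [0.27,0.93,-0.7],"dr": [0,0,0.4],"claw": -1},
    {"offset": [0.27,0.93,-0.7],"dr": [0,0,0.48],"claw": -1},
    {"offset": [0.27,0.93,-0.7],"dr": [0,0,0.56],"claw": -1},
    {"offset": [0.27,0.93,-0.7],"dr": [0,0,0.64],"claw": -1},
  ],
)

```text
t: 8.62
tool_pos: [0.6891, -0.0866, 0.0694]
tcp_rot: [0.884, 0.467, 0.0, 0.0]
ft_force: [0.6, 0.7, 0.9]
opening: 0.0003
```

Run:
```python
s=open('h.py').read()
s=s.replace('z=.031,p=None,yaw=None','z=.031,p=None,yaw=None,off=180,ymin=-400').replace("dy=(t+180-yaw","dy=(max(t+off,ymin)-yaw")
open('h.py','w').write(s)
from h import *
plan([-38],r=.157,z=-.009,off=90)
```

```text
now th -37.47 r 0.1563 z 0.0694 yaw 55.65 F [0.6 0.7 0.9] J6 0.36 t 8.6167
-38 [np.float64(-0.02), np.float64(0.01), np.float64(0.98)] dr 0.041
```

Descending in two stages, with a check before going below TCP z = 0.

Call:
play_rows(
  motion=[
    {"offset": [-0.02,0,0.2],"dr": [0,0,0.04],"claw": -1},
    {"offset": [-0.02,0,0.45],"dr": [0,0,0.04],"claw": -1},
    {"offset": [-0.02,0,0.65],"dr": [0,0,0.04],"claw": -1},
    {"offset": [-0.02,0,0.75],"dr": [0,0,0.04],"claw": -1},
    {"offset": [-0.02,0,0.75],"dr": [0,0,0.04],"claw": -1},
  ],
)

```text
t: 9.03
tool_pos: [0.6859, -0.0881, 0.007]
tcp_rot: [0.898, 0.441, -0.001, -0.001]
ft_force: [0.2, 0.7, 0.7]
opening: 0.0002
```

Run:
```python
from h import *
plan([-38],r=.157,z=-.009,off=90)
a=cams.snapshot("wrist");b=cams.snapshot("scene")
cv2.imwrite("pics/z6.png",np.hstack([cv2.resize(a,(400,400)),cv2.convertScaleAbs(cv2.resize(b[110:230,170:290],(400,400),interpolation=cv2.INTER_CUBIC),alpha=1.5)]))
```

```text
now th -38.62 r 0.1547 z 0.007 yaw 52.33 F [0.2 0.7 0.7] J6 0.41 t 9.0333
-38 [np.float64(0.02), np.float64(0.03), np.float64(0.2)] dr 0.004
```

View pics/z6.png

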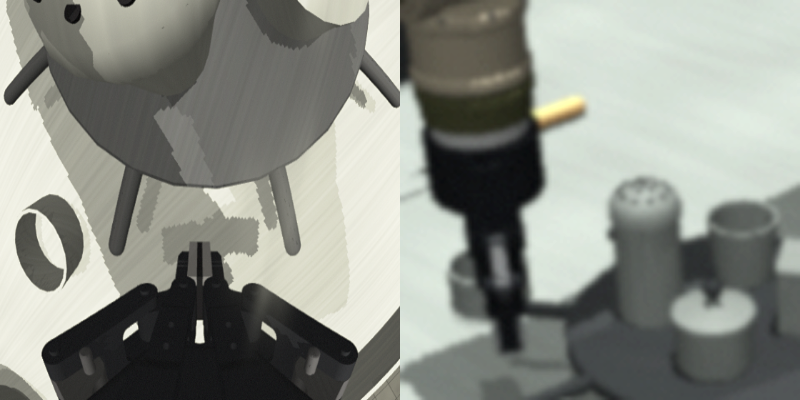

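The wrist view shows the camera now faces inward, right over the dredger, so going lower here risks hitting it. On the right side the last joint's range rules out turning the camera outward. I'll push on the left side instead, with the camera outward and the linkages along the rim.

Call:
play_rows(
  motion=[
    {"offset": [0,0,-0.25],"dr": [0,0,0],"claw": -1},
    {"offset": [0,0,-0.6],"dr": [0,0,0],"claw": -1},
    {"offset": [0,0,-1],"dr": [0,0,0],"claw": -1},
  ],
)

```text
t: 9.38
tool_pos: [0.6867, -0.0885, 0.0899]
tcp_rot: [0.898, 0.441, -0.0, -0.0]
ft_force: [0.9, -1.1, 0.3]
opening: -0.0001
```

Call:
play_rows(
  motion=[
    {"offset": [0,0,-0.45],"dr": [0,0,0],"claw": -1},
    {"offset": [0,0,-0.9],"dr": [0,0,0],"claw": -1},
    {"offset": [0,0,-1],"dr": [0,0,0],"claw": -1},
  ],
)

```text
t: 9.63
tool_pos: [0.6908, -0.0895, 0.1788]
tcp_rot: [0.898, 0.441, 0.005, 0.004]
ft_force: [0.5, 0.3, 0.5]
opening: 0.0001
```

Call:
play_rows(
  motion=[
    {"offset": [0,0,-0.4],"dr": [0,0,0],"claw": -1},
    {"offset": [-0.1,-0.3,-0.5],"dr": [0,0,0],"claw": -1},
    {"offset": [-0.25,-0.65,-0.5],"dr": [0,0,0],"claw": -1},
    {"offset": [-0.4,-1,-0.5],"dr": [0,0,0],"claw": -1},
  ],
)

```text
t: 9.97
tool_pos: [0.6052, -0.0652, 0.2113]
tcp_rot: [0.898, 0.441, 0.002, 0.002]
ft_force: [-0.3, -0.8, -0.3]
opening: 0.0002
```

Call:
play_rows(
  motion=[
    {"offset": [-0.13,-0.33,0],"dr": [0,0,0],"claw": -1},
    {"offset": [-0.26,-0.67,0],"dr": [0,0,0],"claw": -1},
    {"offset": [-0.4,-1,0],"dr": [0,0,0],"claw": -1},
  ],
)

```text
t: 10.22
tool_pos: [0.5207, -0.041, 0.2105]
tcp_rot: [0.898, 0.441, 0.001, 0.001]
ft_force: [0.4, 0.5, 0.7]
opening: -0.0001
```

Call:
play_rows(
  motion=[
    {"offset": [-0.13,-0.33,0],"dr": [0,0,0],"claw": -1},
    {"offset": [-0.26,-0.67,0],"dr": [0,0,0],"claw": -1},
    {"offset": [-0.4,-1,0],"dr": [0,0,0],"claw": -1},
  ],
)

```text
t: 10.47
tool_pos: [0.4379, -0.0174, 0.2104]
tcp_rot: [0.898, 0.441, 0.001, 0.001]
ft_force: [-0.7, 0.5, -0.3]
opening: -0.0002
```

Call:
play_rows(
  motion=[
    {"offset": [-0.05,-0.2,0],"dr": [0,0,-0.07],"claw": -1},
    {"offset": [-0.1,-0.37,0],"dr": [0,0,-0.15],"claw": -1},
    {"offset": [-0.1,-0.37,0],"dr": [0,0,-0.22],"claw": -1},
    {"offset": [-0.1,-0.37,0],"dr": [0,0,-0.3],"claw": -1},
    {"offset": [-0.1,-0.37,0],"dr": [0,0,-0.37],"claw": -1},
    {"offset": [-0.1,-0.37,0],"dr": [0,0,-0.44],"claw": -1},
    {"offset": [-0.1,-0.37,0],"dr": [0,0,-0.48],"claw": -1},
    {"offset": [-0.1,-0.37,0],"dr": [0,0,-0.48],"claw": -1},
  ],
)

```text
t: 11.13
tool_pos: [0.4109, -0.0061, 0.2104]
tcp_rot: [0.672, 0.741, 0.001, 0.001]
ft_force: [-0.8, 0.4, 0.7]
opening: 0.0001
```

Run:
```python
from h import *
plan([185],r=.157,z=.02,off=-90)
show("7")
```

```text
now th -174.6 r 0.1548 z 0.2104 yaw 95.57 F [-0.8  0.4  0.7] J6 -0.31 t 11.1333
185 [np.float64(0.01), np.float64(-0.03), np.float64(2.38)] dr 0.006
```

View pics/ts7.png

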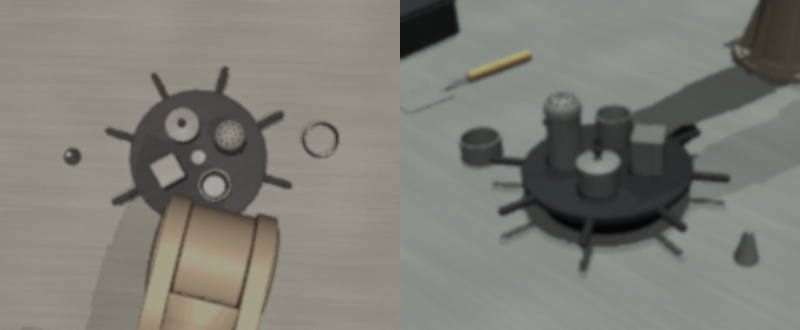

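Call:
play_rows(
  motion=[
    {"offset": [0,-0.03,0.33],"dr": [0,0,0],"claw": -1},
    {"offset": [0,-0.03,0.67],"dr": [0,0,0],"claw": -1},
    {"offset": [0,-0.03,1],"dr": [0,0,0],"claw": -1},
  ],
)

```text
t: 11.48
tool_pos: [0.4087, -0.0063, 0.129]
tcp_rot: [0.673, 0.739, 0.001, 0.001]
ft_force: [0.4, -0.9, -0.3]
opening: -0.0
```

Call:
play_rows(
  motion=[
    {"offset": [0,0,0.25],"dr": [0,0,0],"claw": -1},
    {"offset": [0,0,0.5],"dr": [0,0,0],"claw": -1},
    {"offset": [0,0,0.75],"dr": [0,0,0],"claw": -1},
    {"offset": [0,0,1],"dr": [0,0,0],"claw": -1},
  ],
)

```text
t: 11.82
tool_pos: [0.4083, -0.0063, 0.0486]
tcp_rot: [0.673, 0.739, 0.0, 0.001]
ft_force: [0.4, -0.0, 0.9]
opening: 0.0002
```

Call:
play_rows(
  motion=[
    {"offset": [0,0,0.15],"dr": [0,0,0],"claw": -1},
    {"offset": [0,0,0.3],"dr": [0,0,0],"claw": -1},
    {"offset": [0,0,0.4],"dr": [0,0,0],"claw": -1},
    {"offset": [0,0,0.48],"dr": [0,0,0],"claw": -1},
    {"offset": [0,0,0.48],"dr": [0,0,0],"claw": -1},
  ],
)

```text
t: 12.23
tool_pos: [0.4074, -0.0061, 0.01]
tcp_rot: [0.673, 0.74, -0.0, -0.001]
ft_force: [-0.3, -0.1, 0.2]
opening: -0.0002
```

Run:
```python
from h import *
plan([185],r=.157,z=-.008,off=-90)
a=cams.snapshot("wrist");b=cams.snapshot("scene")
cv2.imwrite("pics/z8.png",np.hstack([cv2.resize(a,(400,400)),cv2.convertScaleAbs(cv2.resize(b[110:270,210:370],(400,400),interpolation=cv2.INTER_CUBIC),alpha=1.5)]))
```

```text
now th -174.72 r 0.1583 z 0.01 yaw 95.43 F [-0.3 -0.1  0.2] J6 -0.31 t 12.2333
185 [np.float64(0.01), np.float64(0.02), np.float64(0.22)] dr 0.005
```

View pics/z8.png

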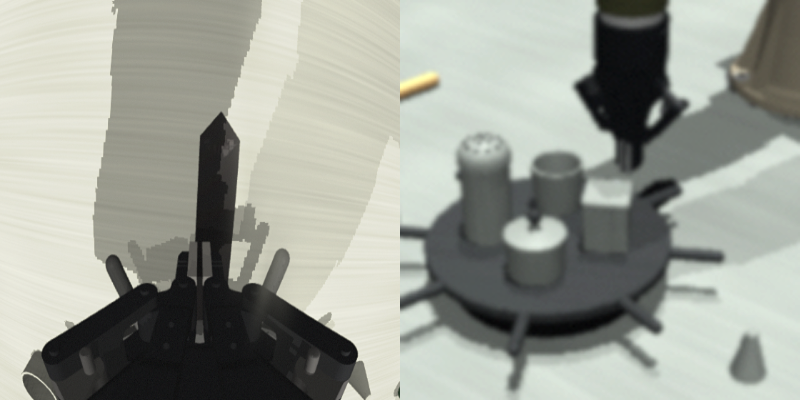

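Call:
play_rows(
  motion=[
    {"offset": [0,0.02,0.08],"dr": [0,0,0],"claw": -1},
    {"offset": [0,0.02,0.15],"dr": [0,0,0],"claw": -1},
    {"offset": [0,0.02,0.22],"dr": [0,0,0],"claw": -1},
    {"offset": [0,0.02,0.22],"dr": [0,0,0],"claw": -1},
  ],
)

```text
t: 12.67
tool_pos: [0.4087, -0.0058, -0.0079]
tcp_rot: [0.673, 0.74, -0.0, -0.001]
ft_force: [-0.7, 0.3, -0.6]
opening: 0.0003
```

Run:
```python
from h import *
plan([183,180,177,174,172.5,171,169.5,168,166,163,160,157],r=.157,z=-.008,off=-90)
```

```text
now th -174.76 r 0.157 z -0.0079 yaw 95.47 F [-0.7  0.3 -0.6] J6 -0.31 t 12.6667
183 [np.float64(0.08), np.float64(0.0), np.float64(0.0)] dr 0.027
180 [np.float64(0.18), np.float64(0.01), np.float64(0.0)] dr 0.061
177 [np.float64(0.28), np.float64(0.02), np.float64(0.0)] dr 0.094
174 [np.float64(0.38), np.float64(0.04), np.float64(0.0)] dr 0.127
172.5 [np.float64(0.43), np.float64(0.05), np.float64(0.0)] dr 0.144
171 [np.float64(0.48), np.float64(0.06), np.float64(0.0)] dr 0.161
169.5 [np.float64(0.53), np.float64(0.08), np.float64(0.0)] dr 0.177
168 [np.float64(0.58), np.float64(0.09), np.float64(0.0)] dr 0.194
166 [np.float64(0.65), np.float64(0.11), np.float64(0.0)] dr 0.216
163 [np.float64(0.74), np.float64(0.15), np.float64(0.0)] dr 0.25
160 [np.float64(0.84), np.float64(0.19), np.float64(0.0)] dr 0.283
157 [np.float64(0.93), np.float64(0.24), np.float64(0.0)] dr 0.316
```

No bench contact, so the tips really are higher than the stated TCP. Pushing.

Call:
play_rows(
  motion=[
    {"offset": [0.08,0,0],"dr": [0,0,0.027],"claw": -1},
    {"offset": [0.18,0.01,0],"dr": [0,0,0.06],"claw": -1},
    {"offset": [0.28,0.02,0],"dr": [0,0,0.095],"claw": -1},
    {"offset": [0.38,0.04,0],"dr": [0,0,0.13],"claw": -1},
    {"offset": [0.43,0.05,0],"dr": [0,0,0.145],"claw": -1},
    {"offset": [0.48,0.06,0],"dr": [0,0,0.16],"claw": -1},
    {"offset": [0.53,0.08,0],"dr": [0,0,0.177],"claw": -1},
    {"offset": [0.58,0.09,0],"dr": [0,0,0.194],"claw": -1},
    {"offset": [0.65,0.11,0],"dr": [0,0,0.216],"claw": -1},
    {"offset": [0.74,0.15,0],"dr": [0,0,0.25],"claw": -1},
  ],
)

```text
t: 13.5
tool_pos: [0.4152, 0.0539, -0.0071]
tcp_rot: [0.805, 0.594, -0.001, -0.0]
ft_force: [-1.1, -1.1, 0.5]
opening: 0.0001
```

Run:
```python
from h import *
plan([160,157,154,151,148,145,142,139,136],r=.157,z=-.008,off=-90)
show("9")
cv2.imwrite("pics/w9.png",cams.snapshot("wrist"))
```

```text
now th 163.15 r 0.1565 z -0.0071 yaw 72.82 F [-1.1 -1.1  0.5] J6 0.24 t 13.5
160 [np.float64(0.11), np.float64(-0.0), np.float64(0.01)] dr 0.031
157 [np.float64(0.21), np.float64(0.0), np.float64(0.01)] dr 0.065
154 [np.float64(0.31), np.float64(0.02), np.float64(0.01)] dr 0.098
151 [np.float64(0.41), np.float64(0.04), np.float64(0.01)] dr 0.131
148 [np.float64(0.51), np.float64(0.06), np.float64(0.01)] dr 0.165
145 [np.float64(0.61), np.float64(0.09), np.float64(0.01)] dr 0.198
142 [np.float64(0.71), np.float64(0.12), np.float64(0.01)] dr 0.231
139 [np.float64(0.8), np.float64(0.16), np.float64(0.01)] dr 0.265
136 [np.float64(0.9), np.float64(0.21), np.float64(0.01)] dr 0.298
```

View pics/ts9.png

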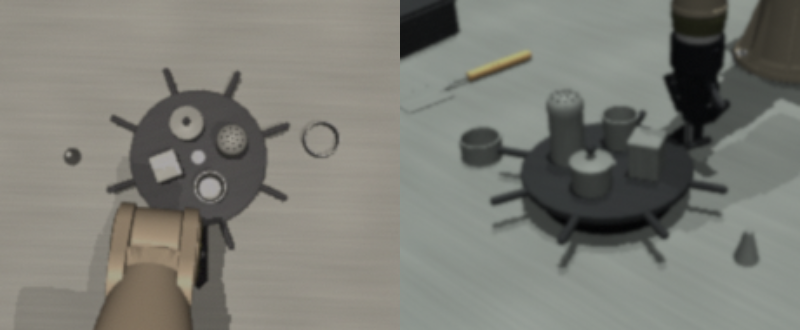

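View pics/w9.png

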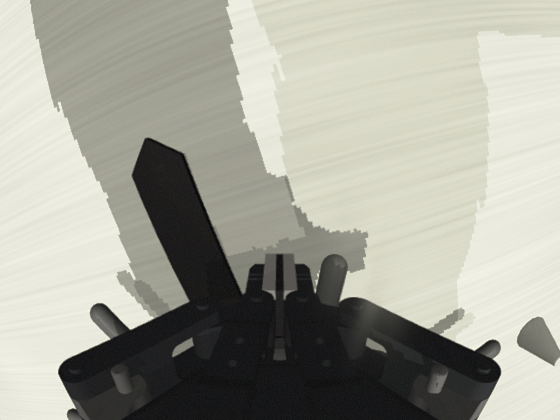

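Run:
```python
from h import *
im=cv2.imread("pics/t9.png")
fit(im,CC,None,ex=lambda P:(P[:,0]<.5))
def fitph(im,ex):
    pass
```

```text
C [0.5643 0.0082] phase 21.7 rms mm 3.936176510832741 n 373
```

The disc turns: its phase went from about -60.2° to -68.3°, and all the containers rode along. The finger stays about 6.4° behind the peg. Continuing.

Call:
play_rows(
  motion=[
    {"offset": [0.07,0,0.01],"dr": [0,0,0.02],"claw": -1},
    {"offset": [0.14,0,0.01],"dr": [0,0,0.045],"claw": -1},
    {"offset": [0.21,0,0.01],"dr": [0,0,0.065],"claw": -1},
    {"offset": [0.31,0.02,0.01],"dr": [0,0,0.1],"claw": -1},
    {"offset": [0.41,0.04,0.01],"dr": [0,0,0.13],"claw": -1},
    {"offset": [0.51,0.06,0.01],"dr": [0,0,0.165],"claw": -1},
    {"offset": [0.61,0.09,0.01],"dr": [0,0,0.2],"claw": -1},
    {"offset": [0.71,0.12,0.01],"dr": [0,0,0.23],"claw": -1},
    {"offset": [0.8,0.16,0.01],"dr": [0,0,0.265],"claw": -1},
    {"offset": [0.9,0.21,0.01],"dr": [0,0,0.3],"claw": -1},
  ],
)

```text
t: 14.48
tool_pos: [0.4521, 0.1178, -0.008]
tcp_rot: [0.921, 0.39, -0.001, -0.0]
ft_force: [-1.5, 0.5, 0.6]
opening: 0.0001
```

Run:
```python
from h import *
plan([135,133,130,127,124,121,118,115,112,109],r=.157,z=-.008,off=-90)
show("10")
```

```text
now th 135.95 r 0.1571 z -0.008 yaw 45.89 F [-1.5  0.5  0.6] J6 0.85 t 14.4833
135 [np.float64(0.03), np.float64(0.0), np.float64(0.0)] dr 0.01
133 [np.float64(0.1), np.float64(0.0), np.float64(0.0)] dr 0.032
130 [np.float64(0.2), np.float64(0.01), np.float64(0.0)] dr 0.065
127 [np.float64(0.31), np.float64(0.03), np.float64(0.0)] dr 0.099
124 [np.float64(0.41), np.float64(0.04), np.float64(0.0)] dr 0.132
121 [np.float64(0.51), np.float64(0.07), np.float64(0.0)] dr 0.165
118 [np.float64(0.6), np.float64(0.1), np.float64(0.0)] dr 0.199
115 [np.float64(0.7), np.float64(0.13), np.float64(0.0)] dr 0.232
112 [np.float64(0.8), np.float64(0.17), np.float64(0.0)] dr 0.265
109 [np.float64(0.89), np.float64(0.21), np.float64(0.0)] dr 0.299
```

View pics/ts10.png

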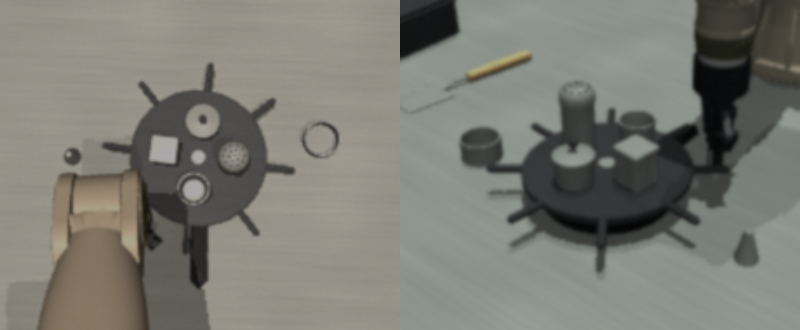

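Call:
play_rows(
  motion=[
    {"offset": [0.05,0,0],"dr": [0,0,0.016],"claw": -1},
    {"offset": [0.12,0,0],"dr": [0,0,0.04],"claw": -1},
    {"offset": [0.2,0.01,0],"dr": [0,0,0.065],"claw": -1},
    {"offset": [0.31,0.03,0],"dr": [0,0,0.1],"claw": -1},
    {"offset": [0.41,0.04,0],"dr": [0,0,0.13],"claw": -1},
    {"offset": [0.51,0.07,0],"dr": [0,0,0.165],"claw": -1},
    {"offset": [0.6,0.1,0],"dr": [0,0,0.2],"claw": -1},
    {"offset": [0.7,0.13,0],"dr": [0,0,0.23],"claw": -1},
    {"offset": [0.8,0.17,0],"dr": [0,0,0.265],"claw": -1},
    {"offset": [0.89,0.21,0],"dr": [0,0,0.3],"claw": -1},
  ],
)

```text
t: 15.42
tool_pos: [0.5139, 0.1567, -0.008]
tcp_rot: [0.986, 0.165, -0.001, 0.0]
ft_force: [-0.7, -1.4, -0.5]
opening: 0.0
```

Run:
```python
from h import *
plan([108,106,103,100,97,94,91,88,85,82],r=.157,z=-.008,off=-90)
show("11");print(sensors.state()["joint_positions"].round(2))
```

```text
now th 109.0 r 0.1568 z -0.008 yaw 18.95 F [-0.7 -1.4 -0.5] J6 1.39 t 15.4167
108 [np.float64(0.03), np.float64(-0.0), np.float64(-0.0)] dr 0.011
106 [np.float64(0.1), np.float64(-0.0), np.float64(-0.0)] dr 0.033
103 [np.float64(0.21), np.float64(0.01), np.float64(-0.0)] dr 0.066
100 [np.float64(0.31), np.float64(0.02), np.float64(-0.0)] dr 0.099
97 [np.float64(0.41), np.float64(0.04), np.float64(-0.0)] dr 0.133
94 [np.float64(0.51), np.float64(0.06), np.float64(-0.0)] dr 0.166
91 [np.float64(0.61), np.float64(0.09), np.float64(-0.0)] dr 0.199
88 [np.float64(0.7), np.float64(0.13), np.float64(-0.0)] dr 0.233
85 [np.float64(0.8), np.float64(0.17), np.float64(-0.0)] dr 0.266
82 [np.float64(0.89), np.float64(0.21), np.float64(-0.0)] dr 0.299
[ 0.15  0.39 -0.37  0.81 -0.    1.38]
```

View pics/ts11.png

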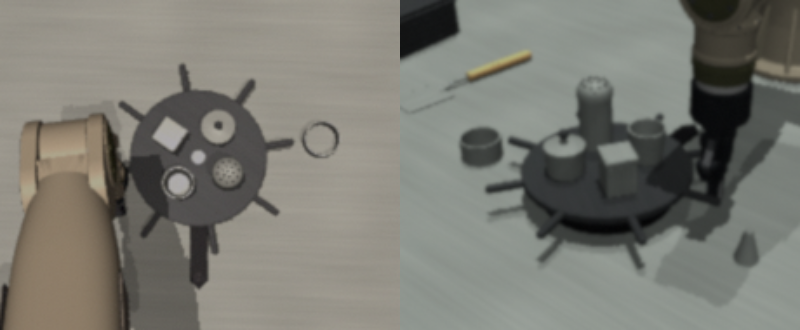

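Call:
play_rows(
  motion=[
    {"offset": [0.05,0,0],"dr": [0,0,0.016],"claw": -1},
    {"offset": [0.12,0,0],"dr": [0,0,0.04],"claw": -1},
    {"offset": [0.21,0.01,0],"dr": [0,0,0.065],"claw": -1},
    {"offset": [0.31,0.02,0],"dr": [0,0,0.1],"claw": -1},
    {"offset": [0.41,0.04,0],"dr": [0,0,0.13],"claw": -1},
    {"offset": [0.51,0.06,0],"dr": [0,0,0.165],"claw": -1},
    {"offset": [0.61,0.09,0],"dr": [0,0,0.2],"claw": -1},
    {"offset": [0.7,0.13,0],"dr": [0,0,0.23],"claw": -1},
    {"offset": [0.8,0.17,0],"dr": [0,0,0.265],"claw": -1},
    {"offset": [0.89,0.21,0],"dr": [0,0,0.3],"claw": -1},
  ],
)

```text
t: 16.35
tool_pos: [0.5863, 0.1641, -0.008]
tcp_rot: [0.998, -0.07, -0.001, 0.0]
ft_force: [-0.8, 0.1, -0.3]
opening: 0.0
```

Run:
```python
from h import *
plan([81,79,76,73,70,67,64,62,60,58],r=.157,z=-.008,off=-90)
show("12");print(sensors.state()["joint_positions"].round(2))
```

```text
now th 82.19 r 0.157 z -0.008 yaw -7.99 F [-0.8  0.1 -0.3] J6 1.85 t 16.35
81 [np.float64(0.04), np.float64(0.0), np.float64(-0.0)] dr 0.011
79 [np.float64(0.11), np.float64(0.0), np.float64(-0.0)] dr 0.033
76 [np.float64(0.21), np.float64(0.01), np.float64(-0.0)] dr 0.067
73 [np.float64(0.31), np.float64(0.02), np.float64(-0.0)] dr 0.1
70 [np.float64(0.41), np.float64(0.04), np.float64(-0.0)] dr 0.133
67 [np.float64(0.51), np.float64(0.07), np.float64(-0.0)] dr 0.167
64 [np.float64(0.61), np.float64(0.1), np.float64(-0.0)] dr 0.2
62 [np.float64(0.68), np.float64(0.12), np.float64(-0.0)] dr 0.222
60 [np.float64(0.74), np.float64(0.14), np.float64(-0.0)] dr 0.245
58 [np.float64(0.8), np.float64(0.17), np.float64(-0.0)] dr 0.267
[ 0.14  0.51 -0.18  0.88 -0.    1.85]
```

View pics/ts12.png

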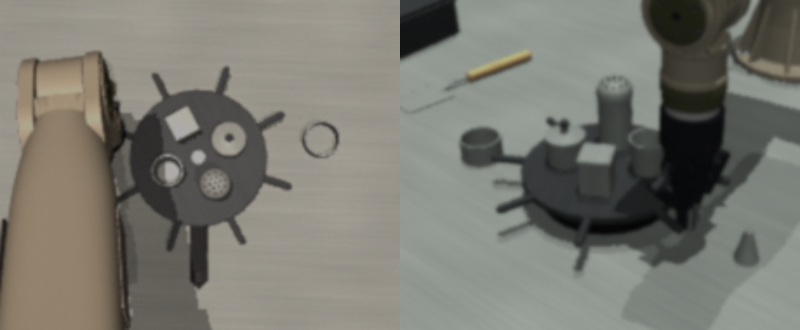

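Call:
play_rows(
  motion=[
    {"offset": [0.05,0,0],"dr": [0,0,0.016],"claw": -1},
    {"offset": [0.12,0,0],"dr": [0,0,0.04],"claw": -1},
    {"offset": [0.21,0.01,0],"dr": [0,0,0.065],"claw": -1},
    {"offset": [0.31,0.02,0],"dr": [0,0,0.1],"claw": -1},
    {"offset": [0.41,0.04,0],"dr": [0,0,0.13],"claw": -1},
    {"offset": [0.51,0.07,0],"dr": [0,0,0.165],"claw": -1},
    {"offset": [0.61,0.1,0],"dr": [0,0,0.2],"claw": -1},
    {"offset": [0.68,0.12,0],"dr": [0,0,0.22],"claw": -1},
    {"offset": [0.74,0.14,0],"dr": [0,0,0.245],"claw": -1},
    {"offset": [0.78,0.16,0],"dr": [0,0,0.26],"claw": -1},
  ],
)

```text
t: 17.28
tool_pos: [0.6467, 0.143, -0.0079]
tcp_rot: [0.963, -0.271, -0.001, 0.0]
ft_force: [-1.0, 0.3, -0.3]
opening: -0.0001
```

Run:
```python
from h import *
show("13");print(sensors.state()["joint_positions"].round(2))
im=cv2.imread("pics/t13.png")
C,ph=fit(im,CC,None,ex=lambda P:(P[:,1]>.09))
plan([57,56,55,54,53.5,53],r=.157,z=-.008,off=-90)
```

```text
[ 0.1   0.6  -0.02  0.95 -0.    2.22]
C [ 0.5452 -0.005 ] phase 12.55 rms mm 8.067086347644652 n 376
now th 58.51 r 0.1576 z -0.0078 yaw -31.4 F [-0.2  0.3  0.3] J6 2.22 t 17.3833
57 [np.float64(0.05), np.float64(0.01), np.float64(0.0)] dr 0.018
56 [np.float64(0.09), np.float64(0.01), np.float64(0.0)] dr 0.029
55 [np.float64(0.12), np.float64(0.01), np.float64(0.0)] dr 0.04
54 [np.float64(0.15), np.float64(0.01), np.float64(0.0)] dr 0.051
53.5 [np.float64(0.17), np.float64(0.02), np.float64(0.0)] dr 0.057
53 [np.float64(0.19), np.float64(0.02), np.float64(0.0)] dr 0.062
```

View pics/ts13.png

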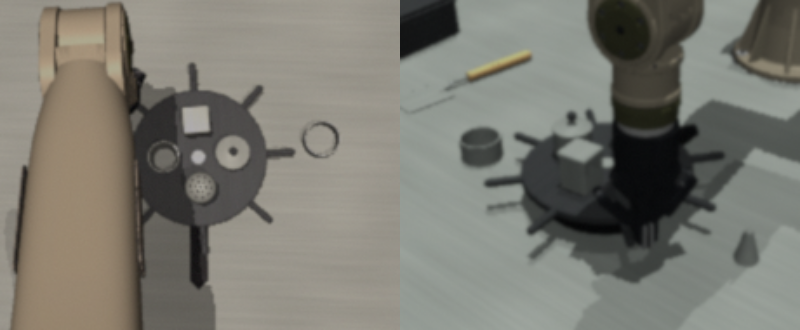

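```bash
cat >> h.py <<'E'
def phase(im,ex,C=(.5643,.0082),ph0=None):
    g=cv2.cvtColor(im,cv2.COLOR_BGR2GRAY);w=np.clip((130-g.astype(float))/60,0,1)
    v,u=np.nonzero(w>.1);k=(abs(u-284)<70)&(abs(v-211)<75);u,v=u[k],v[k]
    P=np.array([ray(q,.043) for q in zip(u,v)])[:,:2];Q=P-C;r=np.hypot(*Q.T);a=np.degrees(np.arctan2(Q[:,1],Q[:,0]))
    k=(r>.132)&(r<.166)&~((abs(Q[:,1])<.03)&(Q[:,0]<0))&~ex(P)
    a,W=a[k],w[v,u][k]
    ph=np.degrees(np.angle((W*np.exp(1j*np.radians(8*a))).sum()))/8 if ph0 is None else ph0
    for j in range(-4,4):
        d=(a-ph-45*j+180)%360-180;kk=abs(d)<9
        if W[kk].sum()>20:print("peg",round(ph+45*j+(W[kk]*d[kk]).sum()/W[kk].sum(),2),"-> mod45",round(ph+(W[kk]*d[kk]).sum()/W[kk].sum(),2),int(W[kk].sum()))
E
python3 - <<'E'
from h import *
print("start");phase(cv2.imread("pics/top0.png"),lambda P:P[:,0]>9)
print("now");phase(cv2.imread("pics/t13.png"),lambda P:(P[:,1]>.035)|((P[:,1]>-.03)&(P[:,0]<.5)))
E
```

```text
start
peg -195.41 -> mod45 -15.41 55
peg -150.35 -> mod45 -15.35 44
peg -105.33 -> mod45 -15.33 48
peg -60.28 -> mod45 -15.28 58
peg -15.09 -> mod45 -15.09 52
peg 29.85 -> mod45 -15.15 43
peg 74.76 -> mod45 -15.24 48
peg 119.81 -> mod45 -15.19 55
now
peg -129.74 -> mod45 5.26 42
peg -84.81 -> mod45 5.19 51
peg -39.6 -> mod45 5.4 53
peg 5.57 -> mod45 5.57 45
```

Call:
play_rows(
  motion=[
    {"offset": [0.04,0,0],"dr": [0,0,0.01],"claw": -1},
    {"offset": [0.06,0.01,0],"dr": [0,0,0.02],"claw": -1},
    {"offset": [0.08,0.01,0],"dr": [0,0,0.025],"claw": -1},
    {"offset": [0.1,0.01,0],"dr": [0,0,0.03],"claw": -1},
    {"offset": [0.11,0.01,0],"dr": [0,0,0.035],"claw": -1},
    {"offset": [0.12,0.01,0],"dr": [0,0,0.04],"claw": -1},
    {"offset": [0.13,0.01,0],"dr": [0,0,0.045],"claw": -1},
    {"offset": [0.14,0.01,0],"dr": [0,0,0.045],"claw": -1},
    {"offset": [0.14,0.01,0],"dr": [0,0,0.045],"claw": -1},
  ],
)

```text
t: 18.13
tool_pos: [0.6565, 0.1367, -0.0077]
tcp_rot: [0.952, -0.305, 0.0, 0.0]
ft_force: [-2.1, -0.7, 0.2]
opening: -0.0002
```

Run:
```python
from h import *
show("14")
print("now");phase(cv2.imread("pics/t14.png"),lambda P:(P[:,1]>.035)|((P[:,1]>-.03)&(P[:,0]<.5)))
plan([54,53.5,53,52.5,52],r=.157,z=-.008,off=-90)
```

```text
now
peg -134.12 -> mod45 0.88 39
peg -89.19 -> mod45 0.81 52
peg -43.94 -> mod45 1.06 52
peg 1.08 -> mod45 1.08 51
now th 54.47 r 0.1576 z -0.0077 yaw -35.48 F [-0.2  1.4 -0.4] J6 2.28 t 18.2333
54 [np.float64(0.02), np.float64(0.01), np.float64(0.0)] dr 0.006
53.5 [np.float64(0.03), np.float64(0.01), np.float64(0.0)] dr 0.011
53 [np.float64(0.05), np.float64(0.01), np.float64(0.0)] dr 0.017
52.5 [np.float64(0.07), np.float64(0.01), np.float64(0.0)] dr 0.022
52 [np.float64(0.08), np.float64(0.01), np.float64(0.0)] dr 0.028
```

Call:
play_rows(
  motion=[
    {"offset": [-0.12,0,0],"dr": [0,0,0],"claw": -1},
    {"offset": [-0.25,0,0],"dr": [0,0,0],"claw": -1},
    {"offset": [-0.25,0,-0.25],"dr": [0,0,0],"claw": -1},
    {"offset": [-0.25,0,-0.6],"dr": [0,0,0],"claw": -1},
    {"offset": [-0.25,0,-1],"dr": [0,0,0],"claw": -1},
  ],
)

```text
t: 18.65
tool_pos: [0.6374, 0.1492, 0.0713]
tcp_rot: [0.953, -0.304, -0.002, 0.001]
ft_force: [1.9, 0.3, 0.1]
opening: -0.0002
```

Call:
play_rows(
  motion=[
    {"offset": [0,-0.1,-0.4],"dr": [0,0,0],"claw": -1},
    {"offset": [-0.2,-0.4,-0.8],"dr": [0,0,0],"claw": -1},
    {"offset": [-0.5,-0.7,-1],"dr": [0,0,0],"claw": -1},
    {"offset": [-0.9,-0.7,-1],"dr": [0,0,0],"claw": -1},
  ],
)

```text
t: 18.98
tool_pos: [0.619, 0.2394, 0.1577]
tcp_rot: [0.952, -0.305, 0.005, -0.004]
ft_force: [0.1, 0.7, 0.6]
opening: 0.0001
```

Run:
```python
from h import *
show("15")
phase(cv2.imread("pics/t15.png"),lambda P:(P[:,1]>.035)|((P[:,1]>-.03)&(P[:,0]<.5)))
plan([54],r=.157,z=-.008,off=-90)
```

```text
peg -134.11 -> mod45 0.89 39
peg -89.18 -> mod45 0.82 51
peg -43.94 -> mod45 1.06 51
peg 1.08 -> mod45 1.08 51
now th 78.84 r 0.2359 z 0.154 yaw -35.16 F [-0.2 -0.8 -0.7] J6 2.44 t 19.0833
54 [np.float64(1.23), np.float64(0.73), np.float64(2.03)] dr 0.009
```

View pics/ts15.png

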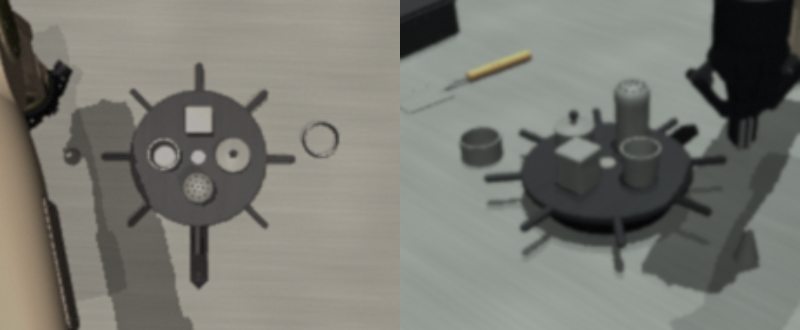

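Run:
```python
from h import *
im=cv2.imread("pics/t15.png")
phase(im,lambda P:(P[:,0]>9)|((abs(P[:,1])<.05)&(P[:,0]<.5)))
fit(im,(.5643,.0082),None,ex=lambda P:((abs(P[:,1])<.05)&(P[:,0]<.5)))
g=cv2.cvtColor(im,cv2.COLOR_BGR2GRAY)
# bright blobs of the containers
c=im[165:260,235:335];cv2.imwrite("pics/c15.png",cv2.resize(c,(800,600*95//75 if 0 else 600),interpolation=cv2.INTER_CUBIC))
```

```text
peg -134.11 -> mod45 0.89 39
peg -89.18 -> mod45 0.82 51
peg -43.94 -> mod45 1.06 51
peg 1.08 -> mod45 1.08 51
peg 46.77 -> mod45 1.77 39
peg 91.58 -> mod45 1.58 118
peg 136.49 -> mod45 1.49 120
C [0.5644 0.009 ] phase 0.87 rms mm 7.828252151802268 n 645
```

View pics/c15.png

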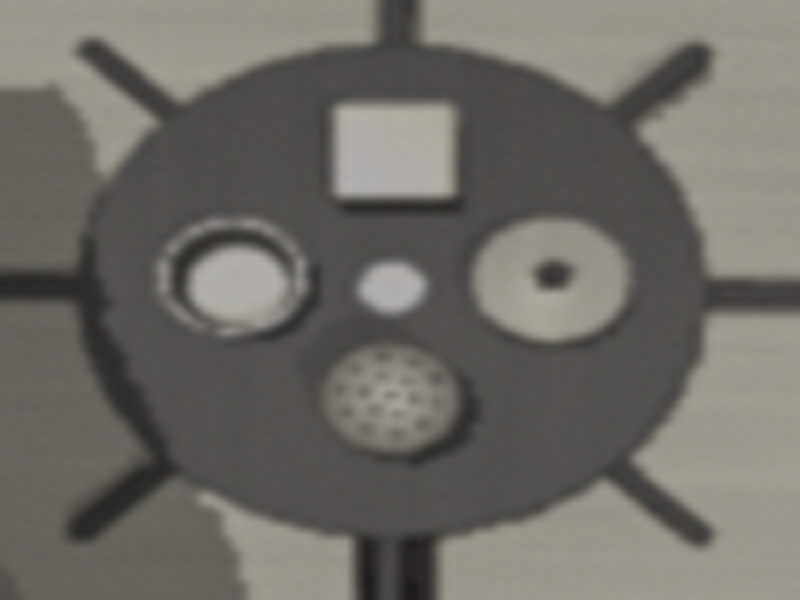

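Run:
```python
from h import *
a=cv2.imread("pics/s15.png");cv2.imwrite("pics/fin.png",a)
im=cv2.imread("pics/t15.png");g=cv2.cvtColor(im,cv2.COLOR_BGR2GRAY)
for v in(244,248,252):print(v,g[v,276:293])
# nozzle and cutter
g0=cv2.cvtColor(cv2.imread("pics/s0.png") if 0 else cv2.imread("pics/scene0.png"),cv2.COLOR_BGR2GRAY);g1=cv2.cvtColor(a,cv2.COLOR_BGR2GRAY)
cv2.imwrite("pics/cmp.png",np.hstack([g0,g1])[:, :][::1,::1] if 0 else cv2.resize(np.hstack([g0,g1]),(800,300)))
```

```text
244 [80 80 82 80 80 80 83 80 81 80 80 82 81 80 83 82 82]
248 [79 77 76 76 79 79 80 81 79 80 79 79 79 78 76 78 79]
252 [150 152 140  83  41  39  58  72  62  43  38  41  47  91 139 150 150]
```

View pics/cmp.png

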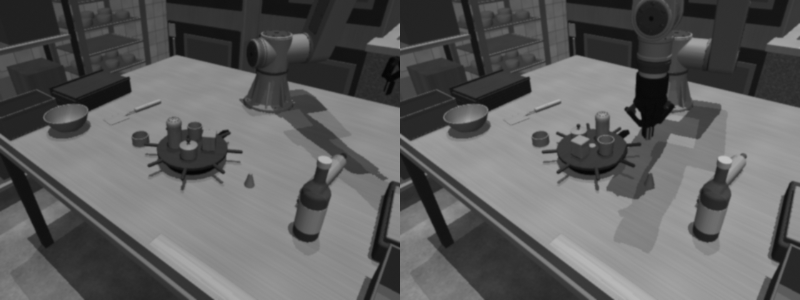

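Everything else on the bench stands where it did, and the nozzle is upright in the arm's shadow. The dredger is within about 1° of the tongue's line and the arm is clear of everything. Handing in.

Run:
```python
from cell import arm
print(arm.hand_in())
```

```text
the job is handed in; nothing more can be done
None
```

I turned the carousel about 119° clockwise by its rim pegs, and the flour dredger now stands at the front over the tongue. I handed the job in at about 19 s with the arm clear of everything.

- **Alignment:** the peg fit puts the dredger about 0.7–0.9° past the tongue's line. The last small push overshot slightly and I did not correct it. The four pegs clear of the arm's shadow agree within 0.3°. Pegs at the shadowed left read about 0.5–0.9° differently, and I discounted them.
- **Containers and bench:** in the last top and scene pictures all four containers stand in place a quarter turn apart. The cutter, nozzle, bottle and spatula look unmoved. Forces read at the end of each move stayed around 2 N.
- **What went wrong on the way:** my first two passes went just over a peg and turned nothing. The camera views put the shut fingertips about 38 mm short of the stated TCP, so I pushed with the TCP at z = -8 mm. I also abandoned an approach on the right, because it put the wrist camera just above the dredger, and pushed from the left instead.

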